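Clear the spent cup and hold up the feeding carrier

ROBOT

A 7-joint arm with a two-finger parallel gripper is mounted at the origin on the work surface. World frame = base frame: x ahead of the robot, y to its left, z up, the work surface at z = 0. Lengths are in m, angles in rad, forces in N, time in s.
With the tool pointing down it reaches from about 0.425 to 1.025 m from the base axis. Payload 3.6 kg.
Tool frame: the origin (TCP) lies at the very end of the fingers, on their centre line; the grasp point (between the pads) lies 19 mm behind it; z points along the fingers, y is the direction in which the jaws open and shut (so a half turn about z gives the same grasp; the last joint's range is limited). The gripper opens to 85 mm and grips with 20 to 120 N. Pads are 22 mm wide; open, the fingers measure 114 mm over their backs; the gripper's body (76 mm by 85 mm) begins 54 mm behind the grasp point. The pads swing forward as they close: fully open they stand 13 mm farther back than shut.
Start: joints at [-1.391, 0.591, 0.048, 1.609, -0.033, 0.943, -0.034], TCP at [0.195, 0.698, 0.231] pointing down, gripper open.
Joint ranges: [-2.69, 2.69], [-0.47, 2.24], [-1.27, 1.36], [0.19, 2.51], [-1.53, 4.68], [0.08, 2.07], [-3.09, 3.09]. Speed limits (rad/s): [2.57, 2.57, 3.14, 3.14, 3.14, 3.14, 3.14].

INTERFACE

Orientations are given as a unit quaternion [w, x, y, z].
In Python, from station import sense, capture, camera_model, close_job, cut_out gives the robot as it stands. The module is installed in compiled form; this text tells all that it offers.
- The arm moves only by the tool servo_tool, never from a script. Its argument "rows" is a list of rows, each an object with "grip": the opening, from 0 (shut) to 1 (fully open); "delta_pos": the shift along the tool's x, y, z as a fraction of full scale, a list of three; "delta_rot": the turn, a rotation vector about the tool's x, y, z as a fraction of full scale, a list of three. A call has 1 to 8 rows; each row is the pose to reach, as a shift and turn from the pose commanded when the call began, along the tool's axes at that moment, turning the shorter way round; what a row does not reach only later rows make up. Full scale, the value 1, is 0.15 m for a shift and pi rad for a turn. A row lasts 1/12 s, in which the tool goes at most 41.7 mm and 7.16 degrees, less where a joint would pass 70% of its speed; a pose out of reach is approached as far as the arm can. A call with a number of a shift or a turn outside -1 to 1 is refused whole. A call with a gripper value outside its range is refused whole. The fingers move at their own pace and stop on an object; the grip force is fixed at half the most. Time passes only in rows, so rows that repeat a pose let the fingers close. It gives the time, the measured TCP pose, the force and the opening at its end, in the units of the state.
- sense(): the state, without advancing time (a new reading comes with each control period).
- capture(name): name is "side" or "top"; returns the picture (400x640x3 uint8, red, green, blue); there is no depth.
- camera_model(name): a dict with "camera_matrix" (3x3 intrinsics, pixels), "R" (3x3) and "t" (3): a world point X has camera coordinates R X + t. Camera axes: x right, y down, z forward; pixel columns grow to the right and rows downward; lengths in m; the calibration is good to about 2 mm. A picture is of the moment at which its call begins. camera_model takes no time and is no camera call.
- close_job(): hands the job in, once; it reports no verdict.
Trained networks look in the newest picture that a camera, given by its name, has taken for a name from the list of things; names that differ only in an ending like _2 or _b are one class to them, and where a whole thing is asked for, a point or a joint stands for the part that bears it (a point fixed in the world has none). Each returns a list of dicts, best first, with "confidence" (0 to 1); they miss things now and then, are a little off and sometimes report something else, mostly with a low value. They report only what shows in the picture. A call takes as long as a camera call. They do not tell look-alikes from the thing itself.
- cut_out(label, camera): "region" (400x640 bool, what is visible of it) and "pixel" ([column, row] in pixels, amid what is visible of it).
The state is a dict: "time_s": time; "joint_positions": joint angles; "qvel": joint speeds; "tau": joint torques, N m; "ee_pos": TCP position; "orientation": TCP orientation; "contact_force": force on the tool from outside, world axes, zero at the start; "ft_torque": the same for the moment, N m; "grip_width": finger opening in m.
Only numpy, scipy, OpenCV 4.12 (cv2) and the standard library are available. Lean on these libraries where they do the work, as an engineer would, in place of code of your own. Each camera call takes 0.05 s, during which the arm holds its last target.

TASK

Take the empty feeding cup out of the glass dish on the round wooden carrier and drop it into the wire basket. Then take the carrier by its upright post, lift it straight up about 10 cm clear of the bamboo board with all three glass dishes still seated in their pockets, and finish while holding it there, level and still, so the board can be wiped underneath. Move the carrier only once the cup is in the basket, and leave everything else standing where it is.

Things in the scene. Friction and masses are not known exactly. Their poses are not given: they have to be found in the camera images.
- cup_mid (a point): centre (half-way up) of the empty open feeding cup: white plastic, 38 mm outside diameter over its upper 26 mm, narrowing to 33 mm at the foot, 36 mm high, wall 2 mm, about 20 g. It stands upright in one of the three glass dishes; its foot is 4 mm above the dish's underside, so its upper 25 mm stands above the dish's rim. z is up along the cup
- post (a point): grip point on the axis of the carrier's square post (20 x 20 mm, top 20 mm higher), 92 mm above the carrier's underside; z up, x and y square to the post's faces. Carrier: wooden disc, 224 mm wide, 12 mm thick, loose on the board, balanced about the post, about 0.5 kg with dishes. Pockets: rims 8 mm above the disc, 68 mm inside, 76 mm outside diameter
- pocket0 (a point): centre of the floor of pocket 0 of the carrier, 12 mm above the carrier's underside, 70 mm from the post axis at 0 degrees from the carrier's x
- pocket1 (a point): centre of the floor of pocket 1 of the carrier, 12 mm above the carrier's underside, 70 mm from the post axis at 120 degrees from the carrier's x
- pocket2 (a point): centre of the floor of pocket 2 of the carrier, 12 mm above the carrier's underside, 70 mm from the post axis at 240 degrees from the carrier's x
- dish0: round open glass dish, 64 mm outside diameter, 15 mm high, wall 3 mm, floor 4 mm, seated loose in pocket 0; origin under its centre; the empty cup stands in this one
- dish1: round open glass dish, 64 mm outside diameter, 15 mm high, wall 3 mm, floor 4 mm, seated loose in pocket 1; origin under its centre; empty
- dish2: round open glass dish, 64 mm outside diameter, 15 mm high, wall 3 mm, floor 4 mm, seated loose in pocket 2; origin under its centre; empty
- basket: open square wire basket 150 x 150 mm outside, 85 mm high, fixed on the shelf beside the board (left or right of it); walls and floor 4 mm; origin under its centre, z up, sides along its x and y
- board: bamboo board 300 mm (x) by 380 mm (y), 18 mm thick, fixed; origin under its centre, z up. The carrier and the scoop lie on it
- scoop: green plastic scoop, 120 mm long handle 18 mm thick and 70 x 46 x 22 mm pan, lying on the board beside the carrier along the board's x; origin on the underside at the handle end of the pan; leave alone
- spare_cup: full feeding cup like the empty one but closed with a flat foil-coloured lid, 43 mm wide and 38 mm high, standing on the shelf beyond the board; origin under its centre; leave alone
- snake_hook: chrome snake hook with black handle, 385 mm long, up to 18 mm high, lying on the shelf to the robot's left; origin mid-length on the underside; leave alone
- water_bowl: pale ceramic bowl 100 mm wide, 40 mm high, on the shelf to the robot's right; origin under its centre; leave alone
- cork_stopper: cork stopper 40 mm wide, 35 mm high, on the shelf to the robot's right; origin under its centre; leave alone
Mind the look-alikes: they are no part of the job. Leave any pink look-alike of the part that bears cup_mid alone.

How it is judged:
On the way, in this order (a step that is already met when the one before it is completed fails the run):
1. the empty cup lies let go in the wire basket while the carrier still stands on the board (x of cup_mid in the frame of basket between -0.07 and 0.07 m and y of cup_mid in the frame of basket between -0.07 and 0.07 m and z of cup_mid in the frame of basket below 0.06 m and contact force between the fingers and cup below 0.05 N and linear speed of cup below 0.05 m/s and distance of post from where it was at the start of the episode below 0.04 m), for 0.2 s.
2. the carrier is held up level by its post, clear of the board, dishes seated (z of post in the frame of board between 0.17 and 0.31 m and angle between post's own z axis and vertical below 0.1 rad and linear speed of carrier below 0.02 m/s and angular speed of carrier below 0.1 rad/s and contact force between the fingers and carrier above 2 N and contact force between carrier and board below 0.05 N and contact force between carrier and basket below 0.05 N and distance between dish0 and pocket0 below 0.008 m and distance between dish1 and pocket1 below 0.008 m and distance between dish2 and pocket2 below 0.008 m and angle between the z axis of each of dish0, dish1, dish2 and the z axis of post, either way round below 0.12 rad), for 0.5 s.
At the end, for the whole second after the job is handed in: Cup released and at rest in the basket; carrier held in the gripper, underside 60 to 200 mm above the board, tilt under 0.1 rad, slower than 20 mm/s and 0.1 rad/s, touching neither board nor basket; each dish within 8 mm of its pocket and flat in it (0.12 rad) (all of step 2 and x of cup_mid in the frame of basket between -0.07 and 0.07 m and y of cup_mid in the frame of basket between -0.07 and 0.07 m and z of cup_mid in the frame of basket below 0.06 m and contact force between the fingers and cup below 0.05 N and linear speed of cup below 0.05 m/s); the arm keeps its last pose, push and grip.
It fails at once if the carrier is moved or lifted before the cup is in the basket (distance of post from where it was at the start of the episode above 0.04 m and not (x of cup_mid in the frame of basket between -0.07 and 0.07 m and y of cup_mid in the frame of basket between -0.07 and 0.07 m and z of cup_mid in the frame of basket below 0.06 m)).
It fails at once if the carrier is tipped more than 0.3 rad (angle between post's own z axis and vertical above 0.3 rad).
It fails at once if a bystander is moved more than 30 mm (distance of any of scoop, spare_cup, snake_hook, water_bowl, cork_stopper from where it was at the start of the episode above 0.03 m).
It also fails if it takes over 54 s, if anything falls off the work surface, if the arm or the gripper's body presses on something with over 40 N, if the wrist force passes 120 N, or if a joint passes its speed limit or range.

## Working session

There is one attempt and no reset: what is moved stays moved. The work goes in short steps, Python scripts to look and compute and a tool call to move; the robot and the scene stay as the last step left them, time stands still between calls to the robot, and variables do not carry over. Pictures are saved under pics/ and viewed, and the job is handed in when it is done.

Besides the shell and the picture viewer there is one more tool, called after ">>>" by a JSON object that holds its "fn" and its "kwargs", one argument or row to a line. servo_tool: Moves the arm, as the interface text tells. Its arguments: {"type":"object","properties":{"rows":{"type":"array","items":{"type":"object","properties":{"grip":{"type":"number"},"delta_pos":{"type":"array","items":{"type":"number"}},"delta_rot":{"type":"array","items":{"type":"number"}}}}}},"required":["rows"]}

```bash
mkdir -p pics; python3 - <<'E'
from station import *
import cv2, numpy as np
s=sense(); print({k:np.round(v,4) for k,v in s.items()})
for n in("side","top"):
    im=capture(n); cv2.imwrite(f"pics/{n}0.png",im[:,:,::-1]); m=camera_model(n); print(n,{k:np.round(v,4).tolist() for k,v in m.items()})
E
```

```text
{'time_s': np.float64(0.0), 'joint_positions': array([-1.3915,  0.5921,  0.0483,  1.6098, -0.0333,  0.9427, -0.0338]), 'qvel': array([-0.0005,  0.0002, -0.0009, -0.0016,  0.0009,  0.0012,  0.    ]), 'tau': array([-2.00000e-04, -5.48696e+01,  1.54690e+00, -1.98118e+01,
        9.50000e-03,  8.80000e-03, -0.00000e+00]), 'ee_pos': array([0.1951, 0.6974, 0.2301]), 'orientation': array([-1.000e-04,  1.360e-01,  9.907e-01, -1.100e-03]), 'contact_force': array([-0.2542,  0.3914,  0.0358]), 'ft_torque': array([-0.0137,  0.    ,  0.0051]), 'grip_width': np.float64(0.0855)}
side {'camera_matrix': [[512.8353, 0.0, 322.8399], [0.0, 512.8353, 194.6824], [0.0, 0.0, 1.0]], 'R': [[0.4282, -0.9036, 0.0092], [-0.5308, -0.2598, -0.8067], [0.7314, 0.3406, -0.5908]], 't': [-0.2162, 0.3854, 1.3475]}
top {'camera_matrix': [[428.8434, 0.0, 325.0491], [0.0, 428.8434, 196.2436], [0.0, 0.0, 1.0]], 'R': [[0.0177, -0.9998, 0.0017], [-0.9852, -0.0177, -0.1705], [0.1705, 0.0013, -0.9854]], 't': [0.0074, 0.5568, 1.5233]}
```

View pics/side0.png

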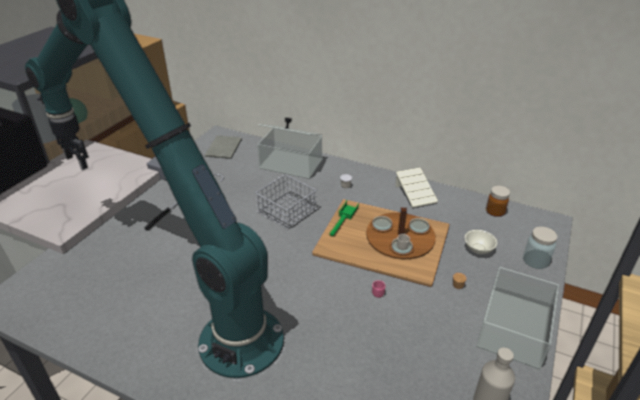

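View pics/top0.png

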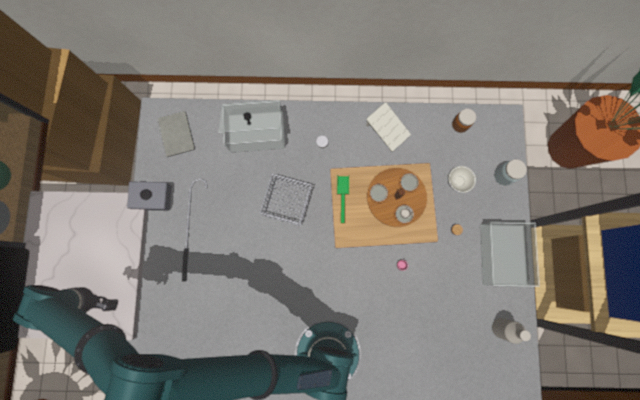

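```bash
cat > h.py <<'E'
from station import *
import cv2, numpy as np
def ray(n,uv):
    m=camera_model(n);K=np.array(m["camera_matrix"]);R=np.array(m["R"]);t=np.array(m["t"])
    return -R.T@t, R.T@np.linalg.solve(K,[uv[0],uv[1],1.])
def atz(n,uv,z):
    c,d=ray(n,uv); return c+d*(z-c[2])/d[2]
def tri(a,b):
    A=np.zeros((3,3));B=np.zeros(3)
    for n,uv in (("side",a),("top",b)):
        c,d=ray(n,uv);d=d/np.linalg.norm(d);P=np.eye(3)-np.outer(d,d);A+=P;B+=P@c
    return np.linalg.solve(A,B)
def proj(n,X):
    m=camera_model(n);p=np.array(m["camera_matrix"])@(np.array(m["R"])@np.array(X)+np.array(m["t"]));return p[:2]/p[2]
def crop(n,name,x0,y0,x1,y1,k):
    im=capture(n)[y0:y1,x0:x1,::-1]; cv2.imwrite(f"pics/{name}.png",cv2.resize(im,None,fx=k,fy=k,interpolation=cv2.INTER_CUBIC))
E
python3 - <<'E'
from h import *
crop("side","s1",310,170,470,290,5); crop("top","t1",325,155,445,255,6)
for l in["cup_mid","post","dish0","basket","board","scoop"]:
    px={}
    for n in("side","top"):
        for r in cut_out(l,n)[:3]:
            ys,xs=np.where(r["region"]); px.setdefault(n,r["pixel"])
            print(l,n,round(r["confidence"],2),np.round(r["pixel"],1),xs.min(),xs.max(),ys.min(),ys.max(),len(xs))
    if len(px)==2: print("   tri",tri(px["side"],px["top"]).round(4))
print(sense()["time_s"])
E
```

```text
cup_mid side 0.74 [371.9 287. ] 372 384 280 297 201
cup_mid side 0.48 [405.  242.2] 397 408 235 248 142
cup_mid top 0.67 [404.6 215.4] 401 411 208 218 92
cup_mid top 0.54 [404.1 265.5] 397 408 260 270 92
cup_mid top 0.22 [282.9 200.7] 260 311 175 225 731
   tri [ 0.4823 -0.253  -0.1184]
post side 0.94 [399.1 237. ] 366 434 207 259 1939
post top 0.92 [393.8 201.4] 366 426 169 226 1960
post top 0.18 [408.9 181.4] 401 418 174 190 234
   tri [ 0.5483 -0.2438  0.0255]
dish0 side 0.77 [380.1 222.9] 373 391 216 229 219
dish0 side 0.5 [418.5 224.8] 409 429 217 232 270
dish0 side 0.4 [399.5 246.3] 391 411 239 252 134
dish0 top 0.81 [377.4 190.6] 371 387 185 201 223
dish0 top 0.65 [412.1 181.7] 401 418 174 190 236
dish0 top 0.53 [455.5 231.2] 451 462 225 234 99
   tri [ 0.5825 -0.1743  0.0354]
basket side 0.93 [285.  213.1] 256 314 184 227 554
basket top 0.93 [273.3 190.3] 260 311 174 226 677
   tri [ 0.6029  0.2132 -0.0727]
board side 0.79 [369.3 253.5] 312 448 200 287 4649
board top 0.56 [367.4 220.5] 331 437 163 247 4949
board top 0.54 [376.5 191.7] 370 387 184 201 261
   tri [ 0.4857 -0.1594 -0.0291]
scoop side 0.61 [346.2 209.7] 329 358 201 235 372
scoop side 0.53 [398.7 235.5] 366 434 207 259 1894
scoop top 0.57 [342.9 187.6] 337 349 176 223 382
   tri [ 0.5909 -0.0473  0.0411]
0.8
```

View pics/s1.png

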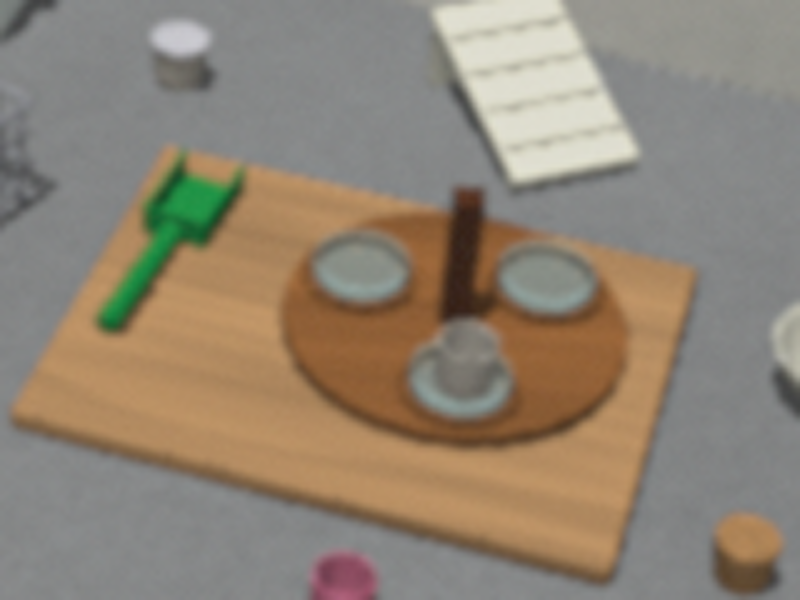

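View pics/t1.png

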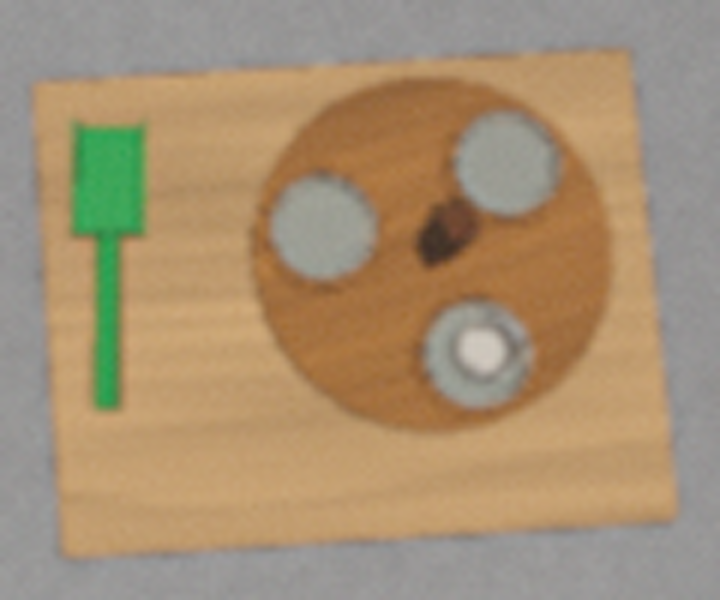

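```bash
cat > fit.py <<'E'
from h import *
from scipy.optimize import least_squares
T=lambda p:(np.array(p)+.5)/6-.5+[325,155]
S=lambda p:(np.array(p)+.5)/5-.5+[310,170]
obs=[("top",T((323,227)),"d2",.0425),("top",T((507,163)),"d1",.0425),("top",T((478,354)),"d0",.0425),
("top",T((461,217)),"p",.130),("top",T((431.5,255)),"p",.030),("top",T((484,349)),"c",.070),
("side",S((361,268)),"a",.045),("side",S((547,280)),"b",.045),("side",S((468,192)),"p",.130),("side",S((469,337)),"c",.070)]
for n,uv,l,z in obs: print(n,l,uv.round(1),atz(n,uv,z).round(4))
b=[atz("top",T(p),.018) for p in((35,83),(630,50),(676,520),(66,556))]
print("board",np.round(b,4)); b=np.array(b); print(b.mean(0), [np.linalg.norm(b[i]-b[i-1]).round(4) for i in range(4)])
bs=[atz("side",S(p),.018) for p in((168,148),(695,268),(608,578),(14,420))]; print("board side",np.round(bs,4), np.mean(bs,0))
E
python3 fit.py
python3 - <<'E'
from h import *
crop("top","t2",250,165,325,235,8); crop("side","s2",245,165,330,235,8)
E
```

```text
top d2 [378.4 192.4] [ 0.5753 -0.1789  0.0425]
top d1 [409.1 181.8] [ 0.6175 -0.2925  0.0425]
top d0 [404.2 213.6] [ 0.4984 -0.273   0.0425]
top p [401.4 190.8] [ 0.5665 -0.248   0.13  ]
top p [396.5 197.1] [ 0.5613 -0.2474  0.03  ]
top c [405.2 212.8] [ 0.4978 -0.2715  0.07  ]
side a [381.8 223.2] [ 0.5709 -0.1816  0.045 ]
side b [419.  225.6] [ 0.6124 -0.2948  0.045 ]
side p [403.2 208. ] [ 0.5703 -0.2458  0.13  ]
side c [403.4 237. ] [ 0.5073 -0.2735  0.07  ]
board [[ 0.6687 -0.001   0.018 ]
 [ 0.6969 -0.3761  0.018 ]
 [ 0.4016 -0.3972  0.018 ]
 [ 0.3731 -0.0245  0.018 ]]
[ 0.53506204 -0.19971312  0.018     ] [np.float64(0.2966), np.float64(0.3762), np.float64(0.2961), np.float64(0.3738)]
board side [[ 0.6694 -0.002   0.018 ]
 [ 0.7013 -0.3741  0.018 ]
 [ 0.398  -0.3993  0.018 ]
 [ 0.3675 -0.029   0.018 ]] [ 0.53405371 -0.20111706  0.018     ]
```

View pics/t2.png

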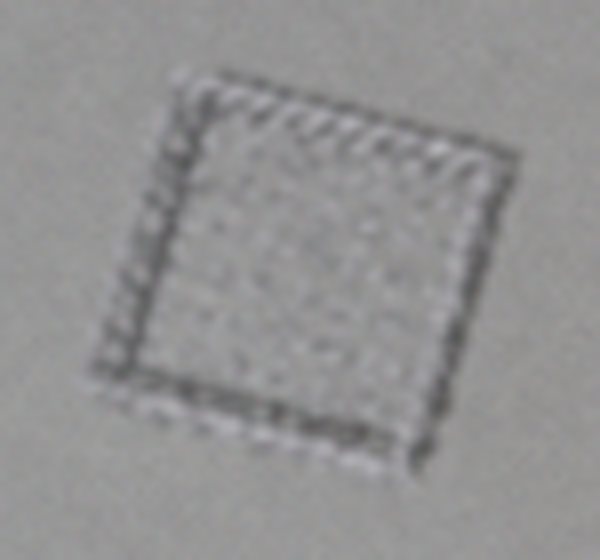

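View pics/s2.png

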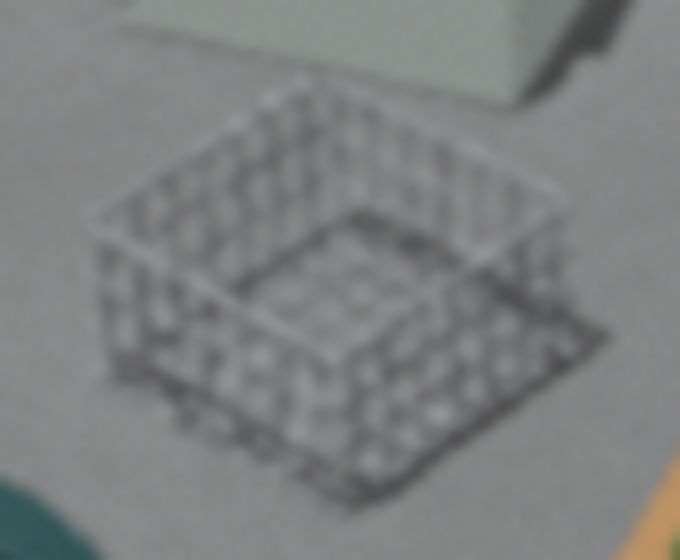

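```bash
cat >> fit.py <<'E'
obs=[("top",T((323,227)),1,.0435),("top",T((507,163)),2,.0435),("top",T((478,354)),0,.0435),
("top",T((461,217)),None,.130),("top",T((431.5,255)),None,.030),
("side",S((361,268)),1,.045),("side",S((547,280)),2,.045),("side",S((461,378)),0,.042),("side",S((468,192)),None,.130)]
def f(q,sgn,full=False):
    r=[]
    for n,uv,l,z in obs:
        X=np.array([q[0],q[1],z])
        if l is not None: a=q[2]+sgn*l*2*np.pi/3; X[:2]+=.07*np.array([np.cos(a),np.sin(a)])
        r.append(uv-proj(n,X))
    return np.concatenate(r)
for sgn in(1,-1):
    s=least_squares(f,[.563,-.248,-2.77],args=(sgn,)); print(sgn,s.x,s.cost); print(s.fun.reshape(-1,2).round(2))
Q=lambda p:(np.array(p)+.5)/8-.5+[245,165]
c=np.array([atz("side",Q(p),.085) for p in((320,78),(565,195),(340,360),(92,222))]);print(c.round(4),c.mean(0))
Q=lambda p:(np.array(p)+.5)/8-.5+[250,165]
c=np.array([atz("top",Q(p),.085) for p in((182,75),(518,152),(415,470),(95,372))]);print(c.round(4),c.mean(0))
E
python3 fit.py
python3 - <<'E'
from h import *
crop("top","t3",385,180,425,225,13); crop("side","s3",380,200,430,260,10)
E
```

```text
top d2 [378.4 192.4] [ 0.5753 -0.1789  0.0425]
top d1 [409.1 181.8] [ 0.6175 -0.2925  0.0425]
top d0 [404.2 213.6] [ 0.4984 -0.273   0.0425]
top p [401.4 190.8] [ 0.5665 -0.248   0.13  ]
top p [396.5 197.1] [ 0.5613 -0.2474  0.03  ]
top c [405.2 212.8] [ 0.4978 -0.2715  0.07  ]
side a [381.8 223.2] [ 0.5709 -0.1816  0.045 ]
side b [419.  225.6] [ 0.6124 -0.2948  0.045 ]
side p [403.2 208. ] [ 0.5703 -0.2458  0.13  ]
side c [403.4 237. ] [ 0.5073 -0.2735  0.07  ]
board [[ 0.6687 -0.001   0.018 ]
 [ 0.6969 -0.3761  0.018 ]
 [ 0.4016 -0.3972  0.018 ]
 [ 0.3731 -0.0245  0.018 ]]
[ 0.53506204 -0.19971312  0.018     ] [np.float64(0.2966), np.float64(0.3762), np.float64(0.2961), np.float64(0.3738)]
board side [[ 0.6694 -0.002   0.018 ]
 [ 0.7013 -0.3741  0.018 ]
 [ 0.398  -0.3993  0.018 ]
 [ 0.3675 -0.029   0.018 ]] [ 0.53405371 -0.20111706  0.018     ]
1 [ 0.56511701 -0.24806105  0.02021736] 1611.524633513524
[[-2.610e+00 -1.247e+01]
 [-5.040e+00 -2.306e+01]
 [ 7.570e+00  3.677e+01]
 [-3.000e-02 -4.000e-01]
 [-1.600e-01  1.020e+00]
 [ 2.570e+00 -8.060e+00]
 [ 3.030e+00 -1.621e+01]
 [-5.060e+00  2.689e+01]
 [-1.700e-01 -1.110e+00]]
-1 [ 0.56376669 -0.2483726  -2.78140413] 2.7694735650545503
[[-0.14  0.  ]
 [-0.13  0.16]
 [-0.07 -0.01]
 [-0.12 -0.78]
 [-0.25  0.66]
 [ 0.2   0.94]
 [ 0.11  1.14]
 [ 0.37 -0.3 ]
 [-0.13 -1.37]]
[[0.6303 0.2115 0.085 ]
 [0.5978 0.074  0.085 ]
 [0.4542 0.1054 0.085 ]
 [0.4919 0.2455 0.085 ]] [0.54355308 0.15911709 0.085     ]
[[0.6284 0.2089 0.085 ]
 [0.5957 0.0567 0.085 ]
 [0.4515 0.0991 0.085 ]
 [0.4926 0.2423 0.085 ]] [0.54205169 0.15174718 0.085     ]
```

View pics/t3.png

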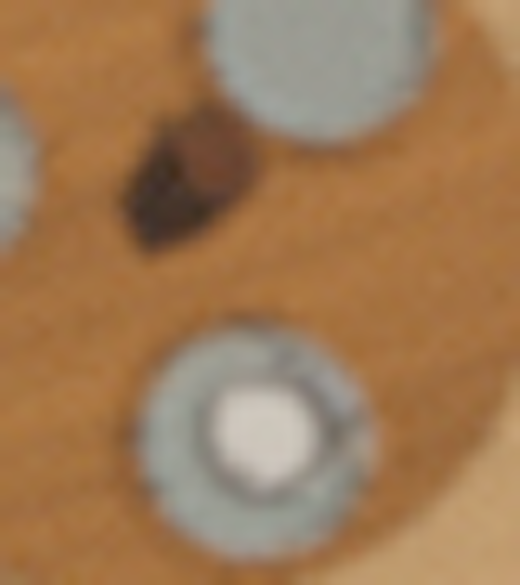

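View pics/s3.png

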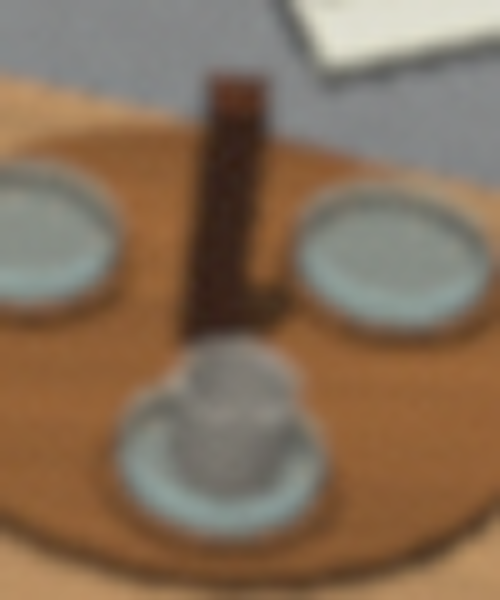

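```bash
cat > ov.py <<'E'
from h import *
import sys
px,py,yaw,cx,cy=map(float,sys.argv[1:6]); tag=sys.argv[6]
def circ(x,y,z,r): 
    a=np.linspace(0,2*np.pi,60); return [(x+r*np.cos(t),y+r*np.sin(t),z) for t in a]
for n,(x0,y0,x1,y1,k) in {"top":(365,165,430,230,9),"side":(365,200,437,262,10)}.items():
    im=capture(n)[y0:y1,x0:x1,::-1]; im=cv2.resize(im,None,fx=k,fy=k,interpolation=cv2.INTER_CUBIC)
    def d(P,c):
        q=np.array([(proj(n,p)-[x0,y0]+.5)*k-.5 for p in P]); cv2.polylines(im,[q.round().astype(np.int32)],False,c,1,cv2.LINE_AA)
    d(circ(px,py,.03,.112),(255,0,255))
    for i in range(3):
        a=yaw-i*2*np.pi/3; d(circ(px+.07*np.cos(a),py+.07*np.sin(a),.045,.032),(255,255,0))
    d(circ(cx,cy,.07,.019),(0,0,255)); d(circ(cx,cy,.034,.0165),(0,255,255)); d(circ(cx,cy,.036,.0145),(0,255,0))
    for z in(.13,.03):
        d([(px+.01414*np.cos(yaw+np.pi/4+j*np.pi/2),py+.01414*np.sin(yaw+np.pi/4+j*np.pi/2),z) for j in range(5)],(0,255,0))
    cv2.imwrite(f"pics/{n}{tag}.png",im)
E
python3 ov.py .5638 -.2484 -2.781 .5005 -.2745 ov1
```

```text
(no output)
```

View pics/topov1.png

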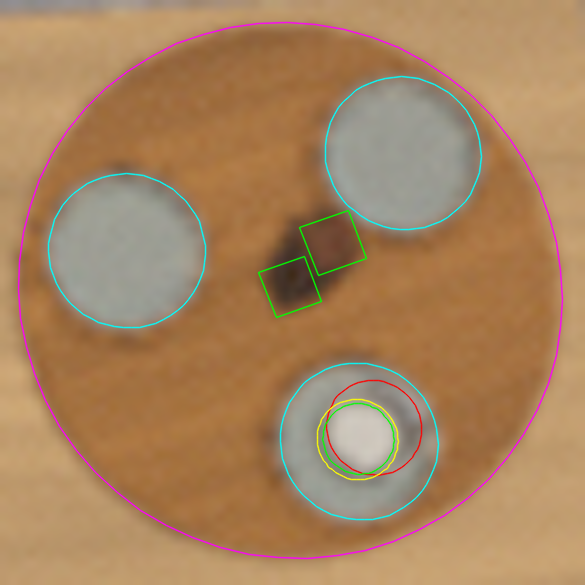

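View pics/sideov1.png

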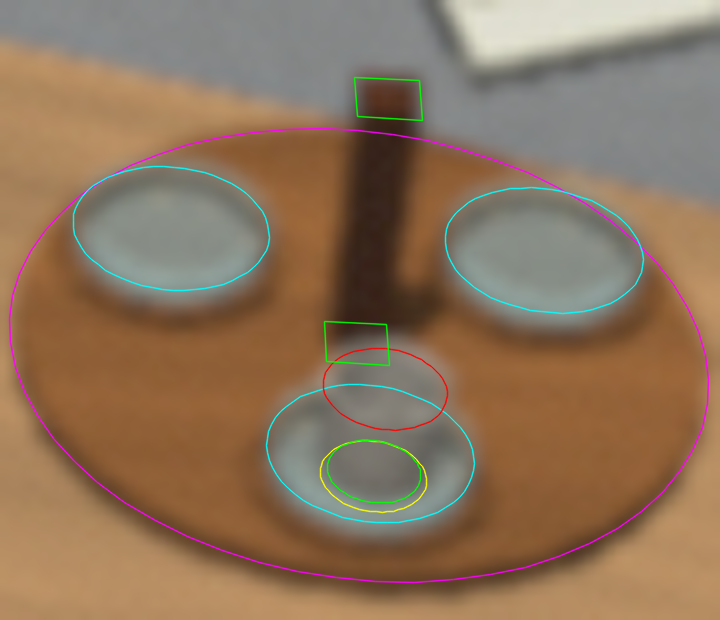

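```bash
cat > mv.py <<'E'
from h import *
from scipy.spatial.transform import Rotation as Ro
import sys
# target x y z jawangle(deg world dir of tool y)
x,y,z,a=map(float,sys.argv[1:5]); s=sense()
w,i,j,k=s["orientation"]; R=Ro.from_quat([i,j,k,w]); a=np.radians(a)
best=None
for b in(a,a+np.pi):
    Y=np.array([np.cos(b),np.sin(b),0]);Z=np.array([0,0,-1.]);X=np.cross(Y,Z)
    r=(R.inv()*Ro.from_matrix(np.c_[X,Y,Z])).as_rotvec()
    if best is None or np.linalg.norm(r)<np.linalg.norm(best): best=r
d=R.inv().apply(np.array([x,y,z])-s["ee_pos"])
print("t",round(s["time_s"],2),"pos",s["ee_pos"].round(4),"jaw",np.degrees(np.arctan2(*R.as_matrix()[[1,0],1])).round(1),"q",np.round(s["joint_positions"],2),"g",round(s["grip_width"],4),"F",np.round(s["contact_force"],1))
print("delta_pos",(d/.15).round(3),"delta_rot",(best/np.pi).round(4),"dist",np.linalg.norm(d).round(4))
E
python3 mv.py .33 .55 .26 74.4; python3 mv.py .45 .40 .26 90
```

```text
t 1.1 pos [0.1954 0.6982 0.2313] jaw 74.4 q [-1.39  0.59  0.05  1.61 -0.03  0.94 -0.03] g 0.0855 F [ 0.5  0.3 -0. ]
delta_pos [-1.131 -0.71  -0.191] delta_rot [ 0.      0.     -0.0002] dist 0.2023
t 1.1 pos [0.1954 0.6982 0.2313] jaw 74.4 q [-1.39  0.59  0.05  1.61 -0.03  0.94 -0.03] g 0.0855 F [ 0.5  0.3 -0. ]
delta_pos [-2.17  -1.457 -0.191] delta_rot [ 0.      0.     -0.0868] dist 0.3932
```

>>> {"fn": "servo_tool", "kwargs": {
  "rows": [
    {"grip": 1,"delta_pos": [-0.2,-0.13,-0.05],"delta_rot": [0,0,0]},
    {"grip": 1,"delta_pos": [-0.4,-0.26,-0.1],"delta_rot": [0,0,0]},
    {"grip": 1,"delta_pos": [-0.6,-0.4,-0.15],"delta_rot": [0,0,0]},
    {"grip": 1,"delta_pos": [-0.8,-0.52,-0.19],"delta_rot": [0,0,0]},
    {"grip": 1,"delta_pos": [-1,-0.65,-0.19],"delta_rot": [0,0,-0.02]}
  ]
}}

```text
time_s: 1.52
ee_pos: [0.3149, 0.5636, 0.2614]
orientation: [0.001, 0.104, 0.995, 0.001]
contact_force: [0.8, 0.4, 0.3]
grip_width: 0.0854
```

```bash
python3 mv.py .45 .40 .26 90
```

```text
t 1.52 pos [0.3149 0.5636 0.2614] jaw 78.0 q [-1.16  0.46  0.04  1.77 -0.02  0.91  0.25] g 0.0854 F [0.8 0.4 0.3]
delta_pos [-1.107 -0.881  0.008] delta_rot [ 0.0009  0.0005 -0.0664] dist 0.2122
```

```bash
python3 mv.py .43 .42 .26 50
```

```text
t 1.52 pos [0.3149 0.5636 0.2614] jaw 78.0 q [-1.16  0.46  0.04  1.77 -0.02  0.91  0.25] g 0.0854 F [0.8 0.4 0.3]
delta_pos [-0.949 -0.778  0.008] delta_rot [1.000e-03 1.000e-04 1.558e-01] dist 0.184
```

>>> {"fn": "servo_tool", "kwargs": {
  "rows": [
    {"grip": 1,"delta_pos": [-0.19,-0.16,0],"delta_rot": [0,0,0.03]},
    {"grip": 1,"delta_pos": [-0.38,-0.32,0],"delta_rot": [0,0,0.06]},
    {"grip": 1,"delta_pos": [-0.57,-0.48,0],"delta_rot": [0,0,0.09]},
    {"grip": 1,"delta_pos": [-0.76,-0.64,0],"delta_rot": [0,0,0.12]},
    {"grip": 1,"delta_pos": [-0.95,-0.8,0],"delta_rot": [0,0,0.155]}
  ]
}}

```text
time_s: 1.93
ee_pos: [0.4288, 0.4153, 0.2602]
orientation: [0.0, 0.344, 0.939, 0.0]
contact_force: [0.3, 0.5, 0.0]
grip_width: 0.0855
```

```bash
python3 mv.py .53 .25 .26 20
```

```text
t 1.93 pos [0.4288 0.4153 0.2602] jaw 49.8 q [-0.99  0.4   0.19  1.88 -0.1   0.86  0.12] g 0.0855 F [0.3 0.5 0. ]
delta_pos [-1.227e+00 -4.060e-01  1.000e-03] delta_rot [ 2.000e-04 -1.000e-04  1.655e-01] dist 0.1938
```

>>> {"fn": "servo_tool", "kwargs": {
  "rows": [
    {"grip": 1,"delta_pos": [-0.25,-0.08,0],"delta_rot": [0,0,0.035]},
    {"grip": 1,"delta_pos": [-0.5,-0.16,0],"delta_rot": [0,0,0.07]},
    {"grip": 1,"delta_pos": [-0.75,-0.24,0],"delta_rot": [0,0,0.105]},
    {"grip": 1,"delta_pos": [-1,-0.3,0],"delta_rot": [0,0,0.14]},
    {"grip": 1,"delta_pos": [-1,-0.3,0],"delta_rot": [0,0,0.165]}
  ]
}}

```text
time_s: 2.35
ee_pos: [0.5199, 0.2762, 0.2609]
orientation: [0.003, 0.578, 0.816, -0.0]
contact_force: [0.4, -1.2, -0.1]
grip_width: 0.085
```

```bash
python3 mv.py .54 .10 .26 -10
```

```text
t 2.35 pos [0.5199 0.2762 0.2609] jaw 19.3 q [-0.84  0.4   0.36  1.91 -0.18  0.86 -0.05] g 0.085 F [ 0.4 -1.2 -0.1]
delta_pos [-1.153 -0.262  0.012] delta_rot [0.0016 0.0015 0.1629] dist 0.1773
```

>>> {"fn": "servo_tool", "kwargs": {
  "rows": [
    {"grip": 1,"delta_pos": [-0.25,-0.06,0],"delta_rot": [0,0,0.035]},
    {"grip": 1,"delta_pos": [-0.5,-0.12,0],"delta_rot": [0,0,0.07]},
    {"grip": 1,"delta_pos": [-0.75,-0.18,0],"delta_rot": [0,0,0.105]},
    {"grip": 1,"delta_pos": [-1,-0.24,0],"delta_rot": [0,0,0.14]},
    {"grip": 1,"delta_pos": [-1,-0.24,0],"delta_rot": [0,0,0.165]}
  ]
}}

```text
time_s: 2.77
ee_pos: [0.5333, 0.1226, 0.2608]
orientation: [0.002, 0.768, 0.641, -0.001]
contact_force: [-0.2, -1.8, -0.4]
grip_width: 0.0852
```

```bash
python3 mv.py .53 -.03 .26 -40
```

```text
t 2.77 pos [0.5333 0.1226 0.2608] jaw -10.3 q [-0.71  0.37  0.52  2.   -0.24  0.83 -0.23] g 0.0852 F [-0.2 -1.8 -0.4]
delta_pos [-1.005  0.161  0.01 ] delta_rot [0.0011 0.0011 0.1648] dist 0.1526
```

>>> {"fn": "servo_tool", "kwargs": {
  "rows": [
    {"grip": 1,"delta_pos": [-0.25,0.04,0],"delta_rot": [0,0,0.035]},
    {"grip": 1,"delta_pos": [-0.5,0.08,0],"delta_rot": [0,0,0.07]},
    {"grip": 1,"delta_pos": [-0.75,0.12,0],"delta_rot": [0,0,0.105]},
    {"grip": 1,"delta_pos": [-1,0.16,0],"delta_rot": [0,0,0.14]},
    {"grip": 1,"delta_pos": [-1,0.16,0],"delta_rot": [0,0,0.165]}
  ]
}}

```text
time_s: 3.18
ee_pos: [0.5312, -0.0287, 0.2611]
orientation: [0.003, 0.906, 0.423, 0.0]
contact_force: [-0.5, -1.1, 0.2]
grip_width: 0.0853
```

```bash
python3 mv.py .52 -.16 .24 -65
```

```text
t 3.18 pos [ 0.5312 -0.0287  0.2611] jaw -40.0 q [-0.55  0.37  0.69  2.04 -0.31  0.83 -0.39] g 0.0853 F [-0.5 -1.1  0.2]
delta_pos [-0.718  0.505  0.145] delta_rot [0.0017 0.0003 0.1388] dist 0.1335
```

>>> {"fn": "servo_tool", "kwargs": {
  "rows": [
    {"grip": 1,"delta_pos": [-0.18,0.13,0.03],"delta_rot": [0,0,0.035]},
    {"grip": 1,"delta_pos": [-0.36,0.25,0.06],"delta_rot": [0,0,0.07]},
    {"grip": 1,"delta_pos": [-0.54,0.38,0.1],"delta_rot": [0,0,0.105]},
    {"grip": 1,"delta_pos": [-0.72,0.5,0.14],"delta_rot": [0,0,0.14]},
    {"grip": 1,"delta_pos": [-0.72,0.5,0.14],"delta_rot": [0,0,0.14]}
  ]
}}

```text
time_s: 3.6
ee_pos: [0.5203, -0.1576, 0.2391]
orientation: [0.003, 0.976, 0.217, -0.0]
contact_force: [-0.7, -0.3, -0.0]
grip_width: 0.0854
```

```bash
python3 mv.py .502 -.275 .19 -69.4
```

```text
t 3.6 pos [ 0.5203 -0.1576  0.2391] jaw -65.0 q [-0.36  0.45  0.78  2.04 -0.42  0.82 -0.47] g 0.0854 F [-0.7 -0.3 -0. ]
delta_pos [-0.441  0.656  0.331] delta_rot [0.0016 0.0006 0.0246] dist 0.1285
```

>>> {"fn": "servo_tool", "kwargs": {
  "rows": [
    {"grip": 1,"delta_pos": [-0.11,0.17,0.08],"delta_rot": [0,0,0.01]},
    {"grip": 1,"delta_pos": [-0.22,0.33,0.16],"delta_rot": [0,0,0.02]},
    {"grip": 1,"delta_pos": [-0.33,0.5,0.25],"delta_rot": [0,0,0.025]},
    {"grip": 1,"delta_pos": [-0.44,0.656,0.33],"delta_rot": [0,0,0.025]},
    {"grip": 1,"delta_pos": [-0.44,0.656,0.33],"delta_rot": [0,0,0.025]},
    {"grip": 1,"delta_pos": [-0.44,0.656,0.33],"delta_rot": [0,0,0.025]}
  ]
}}

```text
time_s: 4.1
ee_pos: [0.5044, -0.2693, 0.189]
orientation: [0.0, 0.983, 0.183, -0.001]
contact_force: [0.8, -0.3, 0.9]
grip_width: 0.0857
```

```bash
python3 mv.py .501 -.275 .08 -69.4; python3 - <<'E'
from h import *
crop("top","t4",345,150,455,250,7); crop("side","s4",330,150,460,270,6)
E
```

```text
t 4.1 pos [ 0.5044 -0.2693  0.189 ] jaw -68.9 q [-0.09  0.55  0.71  2.02 -0.52  0.76 -0.27] g 0.0857 F [ 0.8 -0.3  0.9]
delta_pos [-0.034  0.027  0.727] delta_rot [-0.      0.0003  0.0025] dist 0.1092
```

View pics/t4.png

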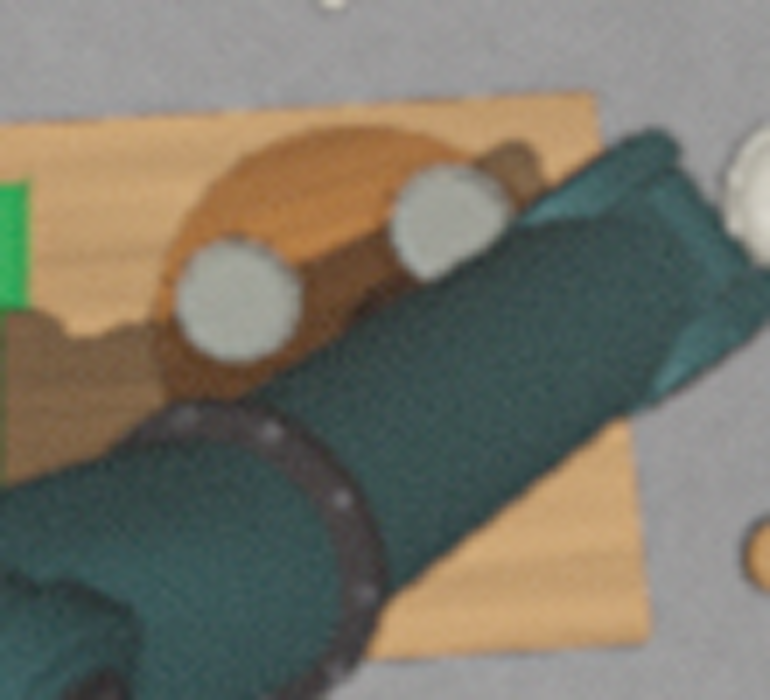

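View pics/s4.png

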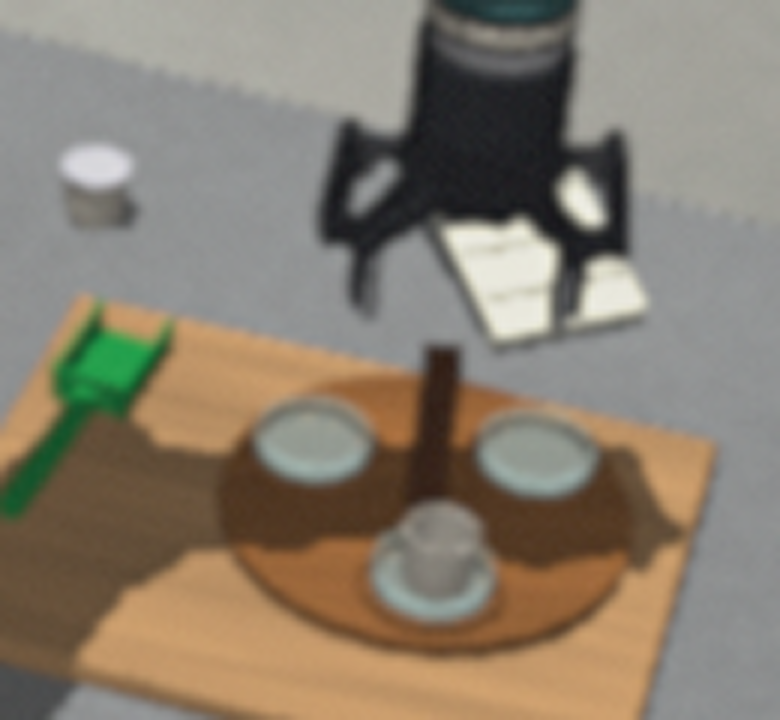

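>>> {"fn": "servo_tool", "kwargs": {
  "rows": [
    {"grip": 1,"delta_pos": [-0.034,0.027,0.12],"delta_rot": [0,0,0.002]},
    {"grip": 1,"delta_pos": [-0.034,0.027,0.24],"delta_rot": [0,0,0.002]},
    {"grip": 1,"delta_pos": [-0.034,0.027,0.36],"delta_rot": [0,0,0.002]},
    {"grip": 1,"delta_pos": [-0.034,0.027,0.48],"delta_rot": [0,0,0.002]},
    {"grip": 1,"delta_pos": [-0.034,0.027,0.6],"delta_rot": [0,0,0.002]},
    {"grip": 1,"delta_pos": [-0.034,0.027,0.7],"delta_rot": [0,0,0.002]},
    {"grip": 1,"delta_pos": [-0.034,0.027,0.72],"delta_rot": [0,0,0.002]},
    {"grip": 1,"delta_pos": [-0.034,0.027,0.72],"delta_rot": [0,0,0.002]}
  ]
}}

```text
time_s: 4.87
ee_pos: [0.5026, -0.2711, 0.0808]
orientation: [-0.001, 0.983, 0.183, -0.0]
contact_force: [-0.1, -0.5, -0.3]
grip_width: 0.0852
```

```bash
python3 mv.py .501 -.275 .048 -69.4; python3 - <<'E'
from h import *
crop("side","s5",330,150,460,270,6)
E
```

```text
t 4.87 pos [ 0.5026 -0.2711  0.0808] jaw -68.9 q [ 0.04  0.69  0.55  2.07 -0.68  0.56 -0.13] g 0.0852 F [-0.1 -0.5 -0.3]
delta_pos [-0.019  0.021  0.219] delta_rot [-0.0006  0.0001  0.0026] dist 0.0331
```

View pics/s5.png

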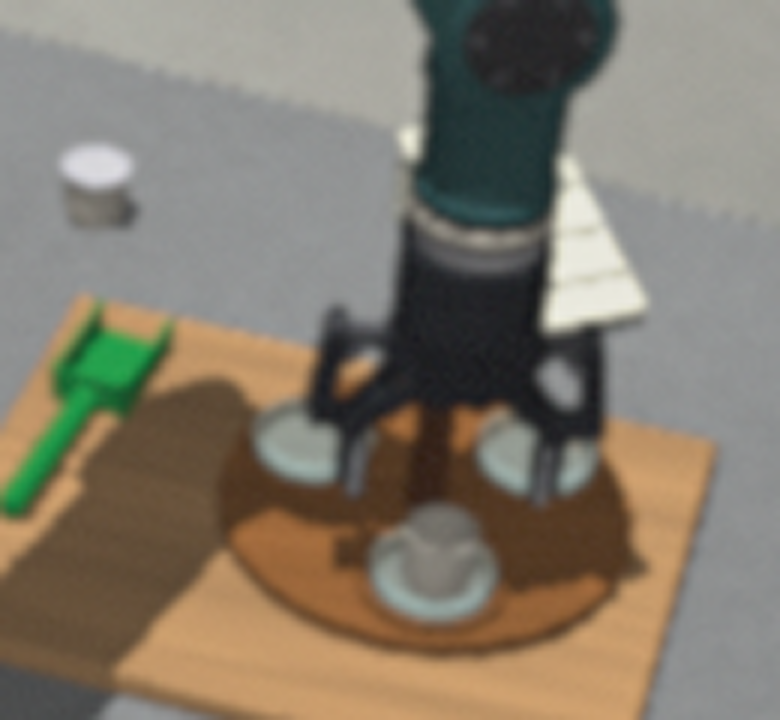

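```bash
python3 - <<'E'
from h import *
print(proj("side",(.5026,-.2711,.094)),(448/6-.08*5+330,499/6+150))
E
python3 mv.py .501 -.275 .06 -69.4
```

```text
[402.96826564 231.72207502] (404.26666666666665, 233.16666666666669)
t 4.92 pos [ 0.503  -0.272   0.0817] jaw -69.0 q [ 0.04  0.69  0.55  2.07 -0.68  0.56 -0.13] g 0.0856 F [ 0.2 -0.1  0.4]
delta_pos [-0.02   0.014  0.145] delta_rot [-0.0001 -0.0002  0.0024] dist 0.022
```

>>> {"fn": "servo_tool", "kwargs": {
  "rows": [
    {"grip": 1,"delta_pos": [-0.01,0.02,0.06],"delta_rot": [0,0,0.002]},
    {"grip": 1,"delta_pos": [-0.01,0.02,0.12],"delta_rot": [0,0,0.002]},
    {"grip": 1,"delta_pos": [-0.01,0.02,0.17],"delta_rot": [0,0,0.002]},
    {"grip": 1,"delta_pos": [-0.01,0.02,0.22],"delta_rot": [0,0,0.002]},
    {"grip": 1,"delta_pos": [-0.01,0.02,0.22],"delta_rot": [0,0,0.002]}
  ]
}}

```text
time_s: 5.33
ee_pos: [0.501, -0.2758, 0.0468]
orientation: [-0.001, 0.984, 0.178, -0.001]
contact_force: [0.0, 0.3, -0.5]
grip_width: 0.0853
```

```bash
python3 mv.py .503 -.274 .048 -69.4; python3 - <<'E'
from h import *
crop("side","s6",350,180,450,270,8)
E
```

```text
t 5.33 pos [ 0.501  -0.2758  0.0468] jaw -69.5 q [ 0.08  0.74  0.49  2.08 -0.73  0.5  -0.09] g 0.0853 F [ 0.   0.3 -0.5]
delta_pos [ 0.017 -0.006 -0.008] delta_rot [-0.0007  0.0005 -0.0003] dist 0.0029
```

View pics/s6.png

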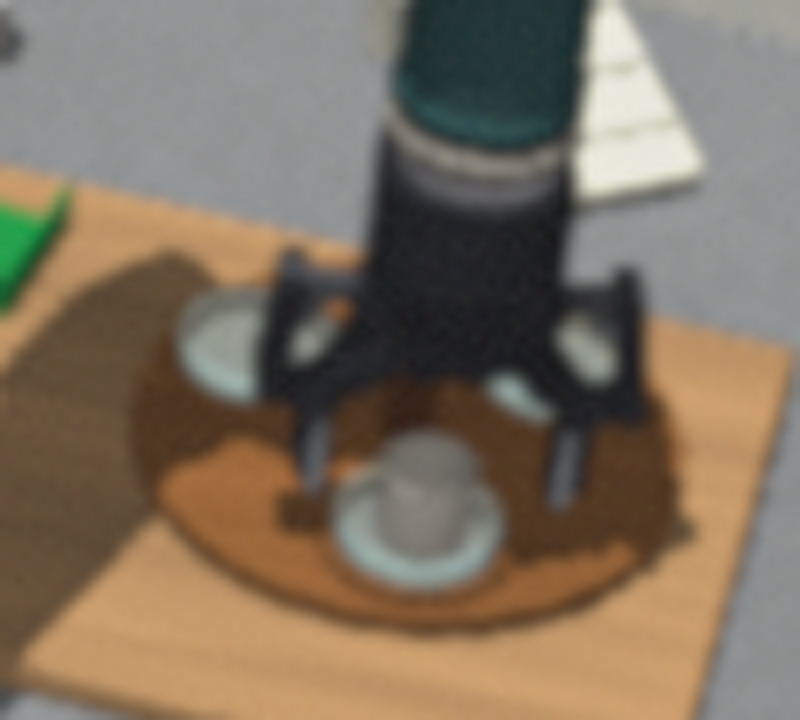

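>>> {"fn": "servo_tool", "kwargs": {
  "rows": [
    {"grip": 0.8,"delta_pos": [0.01,0,-0.005],"delta_rot": [0,0,0]},
    {"grip": 0.6,"delta_pos": [0.01,0,-0.005],"delta_rot": [0,0,0]},
    {"grip": 0.5,"delta_pos": [0.01,0,-0.005],"delta_rot": [0,0,0]},
    {"grip": 0.4,"delta_pos": [0.01,0,-0.005],"delta_rot": [0,0,0]},
    {"grip": 0.3,"delta_pos": [0.01,0,-0.005],"delta_rot": [0,0,0]},
    {"grip": 0.3,"delta_pos": [0.01,0,-0.005],"delta_rot": [0,0,0]},
    {"grip": 0.3,"delta_pos": [0.01,0,-0.005],"delta_rot": [0,0,0]},
    {"grip": 0.3,"delta_pos": [0.01,0,-0.005],"delta_rot": [0,0,0]}
  ]
}}

```text
time_s: 6.05
ee_pos: [0.5037, -0.2763, 0.0497]
orientation: [0.0, 0.984, 0.178, 0.001]
contact_force: [-0.5, 1.0, 6.1]
grip_width: 0.0348
```

```bash
python3 mv.py .503 -.274 .07 -69.4; python3 - <<'E'
from h import *
crop("side","s7",350,180,450,270,8)
E
```

```text
t 6.05 pos [ 0.5037 -0.2763  0.0497] jaw -69.5 q [ 0.08  0.73  0.5   2.08 -0.72  0.5  -0.09] g 0.0348 F [-0.5  1.   6.1]
delta_pos [ 0.001 -0.016 -0.136] delta_rot [ 0.0003 -0.0003 -0.0003] dist 0.0205
```

View pics/s7.png

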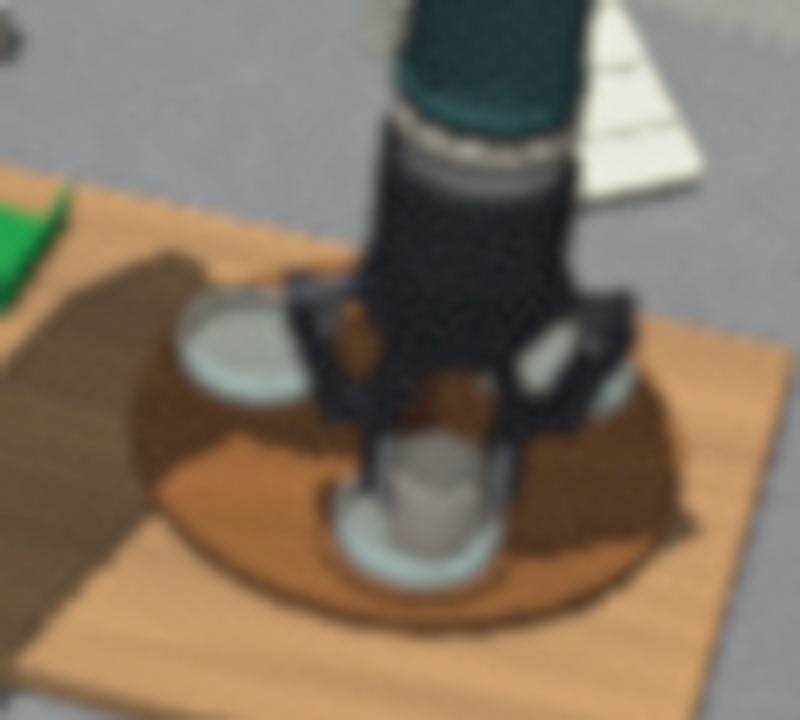

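>>> {"fn": "servo_tool", "kwargs": {
  "rows": [
    {"grip": 0.3,"delta_pos": [0,0,-0.02],"delta_rot": [0,0,0]},
    {"grip": 0.3,"delta_pos": [0,0,-0.05],"delta_rot": [0,0,0]},
    {"grip": 0.3,"delta_pos": [0,0,-0.1],"delta_rot": [0,0,0]},
    {"grip": 0.3,"delta_pos": [0,0,-0.15],"delta_rot": [0,0,0]},
    {"grip": 0.3,"delta_pos": [0,0,-0.2],"delta_rot": [0,0,0]}
  ]
}}

```text
time_s: 6.52
ee_pos: [0.5032, -0.2758, 0.0798]
orientation: [-0.0, 0.984, 0.178, -0.0]
contact_force: [0.5, -0.4, 0.2]
grip_width: 0.0352
```

```bash
python3 mv.py .503 -.274 .07 -69.4; python3 - <<'E'
from h import *
crop("side","s8",350,170,450,270,8)
E
```

```text
t 6.52 pos [ 0.5032 -0.2758  0.0798] jaw -69.4 q [ 0.04  0.69  0.55  2.07 -0.68  0.56 -0.13] g 0.0352 F [ 0.5 -0.4  0.2]
delta_pos [ 0.003 -0.012  0.065] delta_rot [-0.      0.     -0.0003] dist 0.01
```

View pics/s8.png

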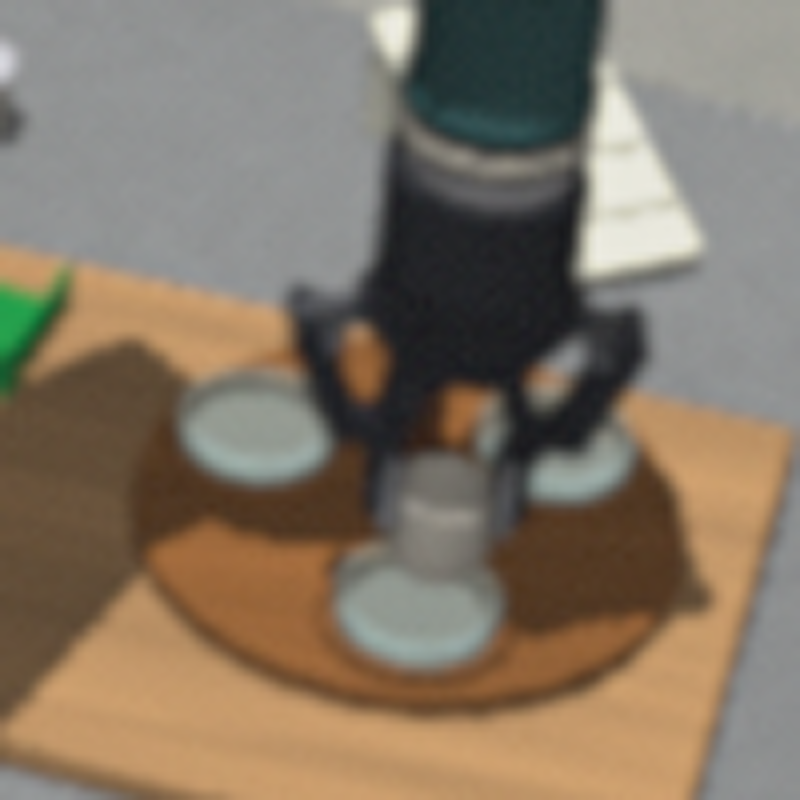

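>>> {"fn": "servo_tool", "kwargs": {
  "rows": [
    {"grip": 0.3,"delta_pos": [0,0,-0.17],"delta_rot": [0,0,0]},
    {"grip": 0.3,"delta_pos": [0,0,-0.34],"delta_rot": [0,0,0]},
    {"grip": 0.3,"delta_pos": [0,0,-0.51],"delta_rot": [0,0,0]},
    {"grip": 0.3,"delta_pos": [0,0,-0.68],"delta_rot": [0,0,0]},
    {"grip": 0.3,"delta_pos": [0,0,-0.85],"delta_rot": [0,0,0]},
    {"grip": 0.3,"delta_pos": [0,0,-1],"delta_rot": [0,0,0]},
    {"grip": 0.3,"delta_pos": [0,0,-1],"delta_rot": [0,0,0]}
  ]
}}

```text
time_s: 7.15
ee_pos: [0.5054, -0.278, 0.2338]
orientation: [0.003, 0.984, 0.178, 0.004]
contact_force: [0.7, -0.8, -0.1]
grip_width: 0.0352
```

```bash
python3 mv.py .52 -.14 .24 -55;
```

```text
t 7.15 pos [ 0.5054 -0.278   0.2338] jaw -69.5 q [-0.12  0.5   0.77  1.97 -0.47  0.84 -0.31] g 0.0352 F [ 0.7 -0.8 -0.1]
delta_pos [ 0.414 -0.827 -0.044] delta_rot [ 0.0022 -0.0017 -0.0804] dist 0.1389
```

>>> {"fn": "servo_tool", "kwargs": {
  "rows": [
    {"grip": 0.3,"delta_pos": [0.08,-0.16,0],"delta_rot": [0,0,-0.015]},
    {"grip": 0.3,"delta_pos": [0.16,-0.32,0],"delta_rot": [0,0,-0.03]},
    {"grip": 0.3,"delta_pos": [0.24,-0.48,0],"delta_rot": [0,0,-0.045]},
    {"grip": 0.3,"delta_pos": [0.32,-0.65,-0.02],"delta_rot": [0,0,-0.06]},
    {"grip": 0.3,"delta_pos": [0.41,-0.83,-0.04],"delta_rot": [0,0,-0.08]},
    {"grip": 0.3,"delta_pos": [0.41,-0.83,-0.04],"delta_rot": [0,0,-0.08]}
  ]
}}

```text
time_s: 7.65
ee_pos: [0.5178, -0.1303, 0.2343]
orientation: [-0.003, 0.952, 0.305, 0.0]
contact_force: [-0.3, 1.2, -0.1]
grip_width: 0.0351
```

```bash
python3 mv.py .535 0 .24 -35;
```

```text
t 7.65 pos [ 0.5178 -0.1303  0.2343] jaw -54.4 q [-0.37  0.43  0.72  2.06 -0.4   0.8  -0.36] g 0.0351 F [-0.3  1.2 -0.1]
delta_pos [ 0.599 -0.64  -0.034] delta_rot [-0.0015 -0.0008 -0.1079] dist 0.1316
```

>>> {"fn": "servo_tool", "kwargs": {
  "rows": [
    {"grip": 0.3,"delta_pos": [0.12,-0.13,0],"delta_rot": [0,0,-0.02]},
    {"grip": 0.3,"delta_pos": [0.24,-0.26,0],"delta_rot": [0,0,-0.04]},
    {"grip": 0.3,"delta_pos": [0.36,-0.38,0],"delta_rot": [0,0,-0.06]},
    {"grip": 0.3,"delta_pos": [0.48,-0.51,-0.03],"delta_rot": [0,0,-0.08]},
    {"grip": 0.3,"delta_pos": [0.6,-0.64,-0.03],"delta_rot": [0,0,-0.11]},
    {"grip": 0.3,"delta_pos": [0.6,-0.64,-0.03],"delta_rot": [0,0,-0.11]}
  ]
}}

```text
time_s: 8.15
ee_pos: [0.5367, -0.001, 0.239]
orientation: [-0.002, 0.885, 0.465, 0.001]
contact_force: [-1.5, 0.9, 0.0]
grip_width: 0.035
```

```bash
python3 mv.py .543 .155 .22 -13.3;
```

```text
t 8.15 pos [ 0.5367 -0.001   0.239 ] jaw -34.6 q [-0.55  0.4   0.63  2.04 -0.33  0.79 -0.33] g 0.035 F [-1.5  0.9  0. ]
delta_pos [ 0.879 -0.556  0.13 ] delta_rot [-0.0006 -0.001  -0.1184] dist 0.1572
```

>>> {"fn": "servo_tool", "kwargs": {
  "rows": [
    {"grip": 0.3,"delta_pos": [0.17,-0.11,0],"delta_rot": [0,0,-0.02]},
    {"grip": 0.3,"delta_pos": [0.34,-0.22,0],"delta_rot": [0,0,-0.04]},
    {"grip": 0.3,"delta_pos": [0.51,-0.33,0.04],"delta_rot": [0,0,-0.06]},
    {"grip": 0.3,"delta_pos": [0.68,-0.44,0.08],"delta_rot": [0,0,-0.09]},
    {"grip": 0.3,"delta_pos": [0.88,-0.56,0.13],"delta_rot": [0,0,-0.12]},
    {"grip": 0.3,"delta_pos": [0.88,-0.56,0.13],"delta_rot": [0,0,-0.12]},
    {"grip": 0.3,"delta_pos": [0.88,-0.56,0.13],"delta_rot": [0,0,-0.12]}
  ]
}}

```text
time_s: 8.73
ee_pos: [0.5429, 0.151, 0.2191]
orientation: [-0.001, 0.785, 0.62, -0.001]
contact_force: [-0.1, -0.9, -0.3]
grip_width: 0.0352
```

```bash
python3 mv.py .543 .155 .09 -13.3; python3 - <<'E'
from h import *
crop("side","s9",235,110,345,240,6); crop("top","t9",235,135,335,235,7)
E
```

```text
t 8.73 pos [0.5429 0.151  0.2191] jaw -13.4 q [-0.72  0.44  0.5   2.   -0.3   0.77 -0.28] g 0.0352 F [-0.1 -0.9 -0.3]
delta_pos [ 0.026 -0.004  0.86 ] delta_rot [-0.0005  0.0001 -0.0007] dist 0.1291
```

View pics/s9.png

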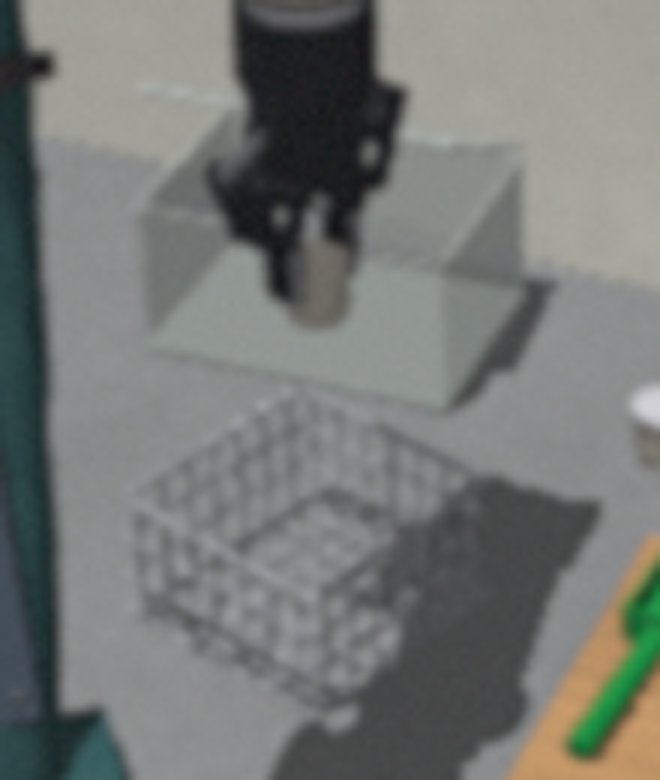

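View pics/t9.png

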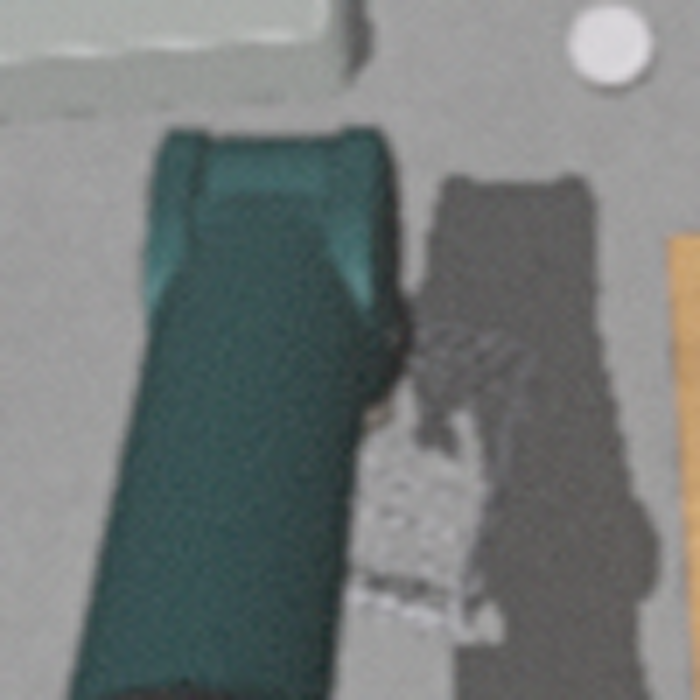

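>>> {"fn": "servo_tool", "kwargs": {
  "rows": [
    {"grip": 0.3,"delta_pos": [0.02,0,0.14],"delta_rot": [0,0,0]},
    {"grip": 0.3,"delta_pos": [0.02,0,0.28],"delta_rot": [0,0,0]},
    {"grip": 0.3,"delta_pos": [0.02,0,0.42],"delta_rot": [0,0,0]},
    {"grip": 0.3,"delta_pos": [0.02,0,0.56],"delta_rot": [0,0,0]},
    {"grip": 0.3,"delta_pos": [0.02,0,0.7],"delta_rot": [0,0,0]},
    {"grip": 0.3,"delta_pos": [0.02,0,0.86],"delta_rot": [0,0,0]},
    {"grip": 0.3,"delta_pos": [0.02,0,0.86],"delta_rot": [0,0,0]},
    {"grip": 0.3,"delta_pos": [0.02,0,0.86],"delta_rot": [0,0,0]}
  ]
}}

```text
time_s: 9.5
ee_pos: [0.5436, 0.1495, 0.0906]
orientation: [0.0, 0.787, 0.617, -0.001]
contact_force: [0.3, 0.3, 0.1]
grip_width: 0.0346
```

```bash
python3 mv.py .543 .155 .065 -13.3; python3 - <<'E'
from h import *
crop("side","s10",235,110,345,240,6)
E
```

```text
t 9.5 pos [0.5436 0.1495 0.0906] jaw -13.8 q [-0.61  0.63  0.37  2.08 -0.44  0.51 -0.16] g 0.0346 F [0.3 0.3 0.1]
delta_pos [ 0.035 -0.013  0.171] delta_rot [-0.0005  0.0007 -0.003 ] dist 0.0262
```

View pics/s10.png

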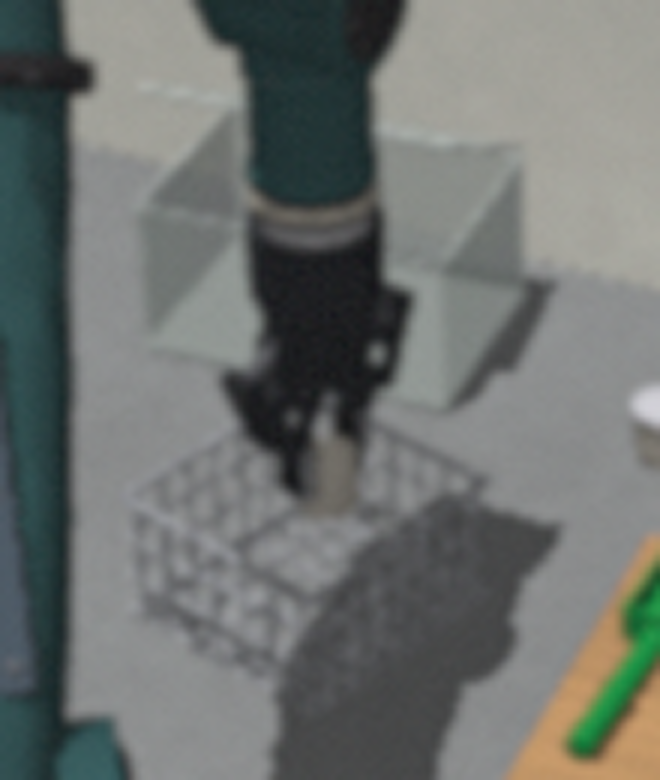

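>>> {"fn": "servo_tool", "kwargs": {
  "rows": [
    {"grip": 0.3,"delta_pos": [0.03,0,0.07],"delta_rot": [0,0,0]},
    {"grip": 0.3,"delta_pos": [0.03,0,0.14],"delta_rot": [0,0,0]},
    {"grip": 0.3,"delta_pos": [0.03,0,0.2],"delta_rot": [0,0,0]},
    {"grip": 0.3,"delta_pos": [0.03,0,0.2],"delta_rot": [0,0,0]},
    {"grip": 0.7,"delta_pos": [0.03,0,0.2],"delta_rot": [0,0,0]},
    {"grip": 0.7,"delta_pos": [0.03,0,0.2],"delta_rot": [0,0,0]},
    {"grip": 0.7,"delta_pos": [0.03,0,0.2],"delta_rot": [0,0,0]},
    {"grip": 0.7,"delta_pos": [0.03,0,0.2],"delta_rot": [0,0,0]}
  ]
}}

```text
time_s: 10.22
ee_pos: [0.5456, 0.156, 0.0615]
orientation: [0.0, 0.786, 0.618, 0.0]
contact_force: [0.5, 0.4, 0.8]
grip_width: 0.0599
```

>>> {"fn": "servo_tool", "kwargs": {
  "rows": [
    {"grip": 0.7,"delta_pos": [0,0,-0.15],"delta_rot": [0,0,0]},
    {"grip": 0.7,"delta_pos": [0,0,-0.3],"delta_rot": [0,0,0]},
    {"grip": 0.7,"delta_pos": [0,0,-0.5],"delta_rot": [0,0,0]},
    {"grip": 0.8,"delta_pos": [0,0,-0.7],"delta_rot": [0,0,0]},
    {"grip": 1,"delta_pos": [0,0,-0.9],"delta_rot": [0,0,0]},
    {"grip": 1,"delta_pos": [0,0,-1],"delta_rot": [0,0,0]},
    {"grip": 1,"delta_pos": [0,0,-1],"delta_rot": [0,0,0]}
  ]
}}

```text
time_s: 10.8
ee_pos: [0.548, 0.1565, 0.2153]
orientation: [0.001, 0.786, 0.618, 0.004]
contact_force: [0.7, 0.1, 0.3]
grip_width: 0.0853
```

```bash
python3 mv.py .545 0 .25 -35; python3 - <<'E'
from h import *
crop("side","s11",235,110,345,240,6)
E
```

```text
t 10.8 pos [0.548  0.1565 0.2153] jaw -13.7 q [-0.73  0.45  0.5   2.   -0.32  0.75 -0.27] g 0.0853 F [0.7 0.1 0.3]
delta_pos [-1.017  0.229 -0.235] delta_rot [ 0.0019 -0.0019  0.1185] dist 0.1603
```

View pics/s11.png

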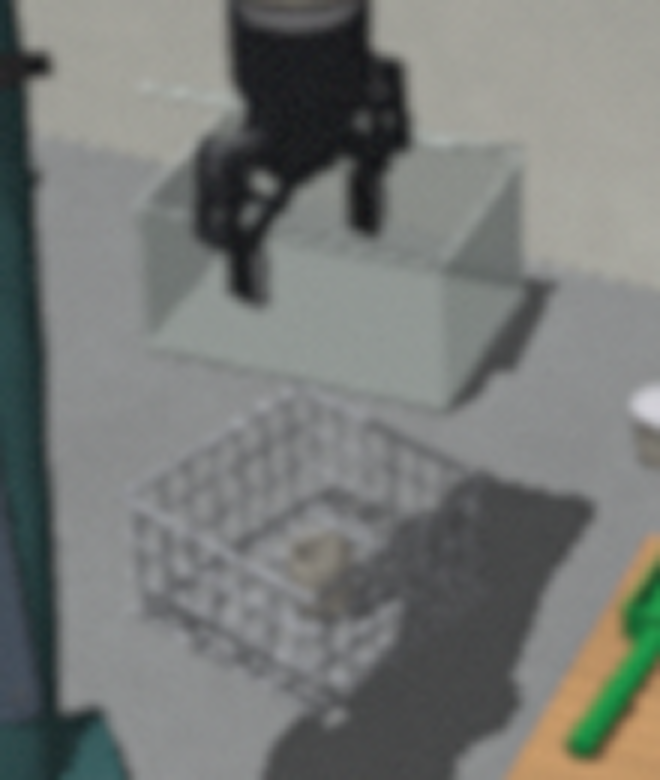

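>>> {"fn": "servo_tool", "kwargs": {
  "rows": [
    {"grip": 1,"delta_pos": [-0.2,0.04,-0.04],"delta_rot": [0,0,0.025]},
    {"grip": 1,"delta_pos": [-0.4,0.08,-0.08],"delta_rot": [0,0,0.05]},
    {"grip": 1,"delta_pos": [-0.6,0.13,-0.12],"delta_rot": [0,0,0.075]},
    {"grip": 1,"delta_pos": [-0.8,0.18,-0.16],"delta_rot": [0,0,0.1]},
    {"grip": 1,"delta_pos": [-1,0.22,-0.2],"delta_rot": [0,0,0.12]},
    {"grip": 1,"delta_pos": [-1,0.22,-0.2],"delta_rot": [0,0,0.12]}
  ]
}}

```text
time_s: 11.35
ee_pos: [0.541, -0.0054, 0.2415]
orientation: [0.002, 0.891, 0.454, -0.001]
contact_force: [-0.1, -0.9, -0.1]
grip_width: 0.0857
```

```bash
python3 mv.py .555 -.13 .23 -55
```

```text
t 11.35 pos [ 0.541  -0.0054  0.2415] jaw -35.9 q [-0.56  0.41  0.65  2.03 -0.34  0.8  -0.34] g 0.0857 F [-0.1 -0.9 -0.1]
delta_pos [-0.617  0.563  0.08 ] delta_rot [0.0011 0.0008 0.1059] dist 0.1259
```

>>> {"fn": "servo_tool", "kwargs": {
  "rows": [
    {"grip": 1,"delta_pos": [-0.12,0.11,0.02],"delta_rot": [0,0,0.02]},
    {"grip": 1,"delta_pos": [-0.25,0.22,0.04],"delta_rot": [0,0,0.04]},
    {"grip": 1,"delta_pos": [-0.37,0.34,0.06],"delta_rot": [0,0,0.06]},
    {"grip": 1,"delta_pos": [-0.5,0.45,0.08],"delta_rot": [0,0,0.08]},
    {"grip": 1,"delta_pos": [-0.62,0.56,0.08],"delta_rot": [0,0,0.105]},
    {"grip": 1,"delta_pos": [-0.62,0.56,0.08],"delta_rot": [0,0,0.105]}
  ]
}}

```text
time_s: 11.85
ee_pos: [0.5559, -0.1278, 0.2283]
orientation: [0.002, 0.953, 0.303, -0.001]
contact_force: [0.2, -1.0, 0.1]
grip_width: 0.0855
```

```bash
python3 mv.py .5638 -.2484 .19 -69.3
```

```text
t 11.85 pos [ 0.5559 -0.1278  0.2283] jaw -54.7 q [-0.37  0.49  0.72  1.99 -0.43  0.82 -0.37] g 0.0855 F [ 0.2 -1.   0.1]
delta_pos [-0.421  0.686  0.259] delta_rot [0.0012 0.0009 0.0812] dist 0.1268
```

>>> {"fn": "servo_tool", "kwargs": {
  "rows": [
    {"grip": 1,"delta_pos": [-0.08,0.14,0.05],"delta_rot": [0,0,0.02]},
    {"grip": 1,"delta_pos": [-0.16,0.28,0.1],"delta_rot": [0,0,0.04]},
    {"grip": 1,"delta_pos": [-0.25,0.41,0.15],"delta_rot": [0,0,0.06]},
    {"grip": 1,"delta_pos": [-0.34,0.55,0.2],"delta_rot": [0,0,0.08]},
    {"grip": 1,"delta_pos": [-0.42,0.69,0.26],"delta_rot": [0,0,0.081]},
    {"grip": 1,"delta_pos": [-0.42,0.69,0.26],"delta_rot": [0,0,0.081]},
    {"grip": 1,"delta_pos": [-0.42,0.69,0.26],"delta_rot": [0,0,0.081]}
  ]
}}

```text
time_s: 12.43
ee_pos: [0.5652, -0.2433, 0.1885]
orientation: [-0.001, 0.983, 0.184, -0.001]
contact_force: [0.2, 0.2, 0.3]
grip_width: 0.0855
```

```bash
python3 ov.py .5638 -.2484 -2.781 .5 -.27 ov2;python3 mv.py .5638 -.2484 .15 -69.3;  python3 - <<'E'
from h import *
print((proj("side",(.5638,-.2484,.203))-[330,150]+.5)*6)
crop("side","s12",330,150,460,270,6)
E
```

```text
t 12.53 pos [ 0.5661 -0.2411  0.1891] jaw -68.6 q [-0.15  0.61  0.72  1.92 -0.54  0.82 -0.34] g 0.0855 F [ 0.5  0.1 -0.2]
delta_pos [-0.032  0.041  0.261] delta_rot [-0.0007  0.0003  0.0036] dist 0.0399
[457.74501199 245.13683729]
```

View pics/s12.png

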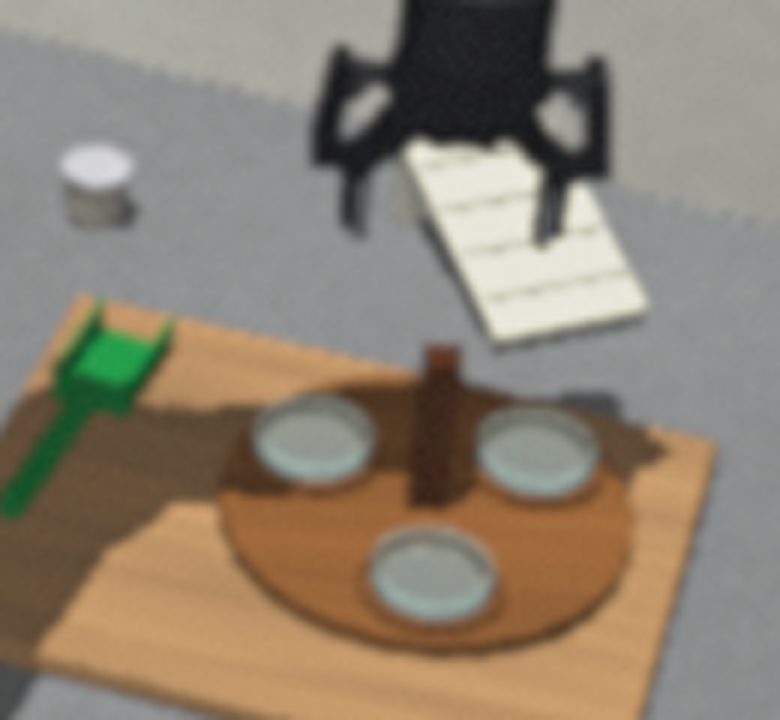

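View pics/sideov2.png

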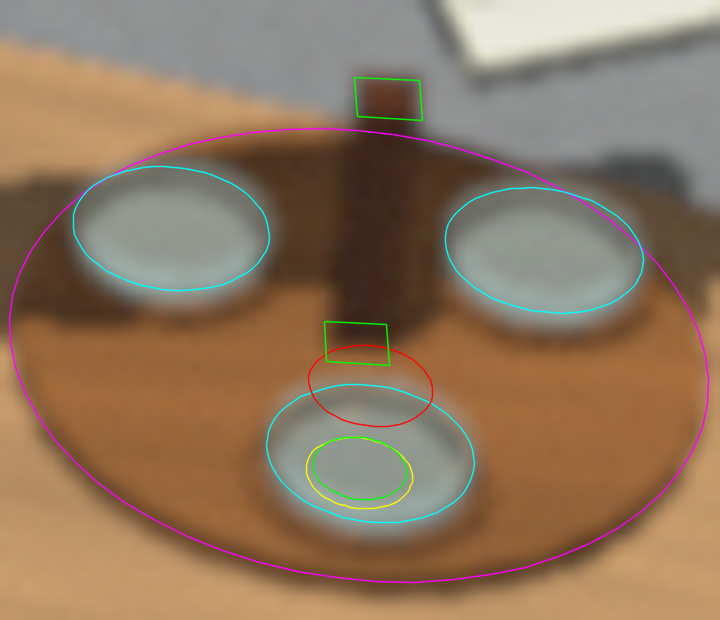

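>>> {"fn": "servo_tool", "kwargs": {
  "rows": [
    {"grip": 1,"delta_pos": [-0.03,0.04,0.06],"delta_rot": [0,0,0.003]},
    {"grip": 1,"delta_pos": [-0.03,0.04,0.12],"delta_rot": [0,0,0.003]},
    {"grip": 1,"delta_pos": [-0.03,0.04,0.18],"delta_rot": [0,0,0.003]},
    {"grip": 1,"delta_pos": [-0.03,0.04,0.24],"delta_rot": [0,0,0.003]},
    {"grip": 1,"delta_pos": [-0.03,0.04,0.26],"delta_rot": [0,0,0.003]},
    {"grip": 1,"delta_pos": [-0.03,0.04,0.26],"delta_rot": [0,0,0.003]}
  ]
}}

```text
time_s: 13.08
ee_pos: [0.5636, -0.2491, 0.1496]
orientation: [-0.001, 0.984, 0.18, -0.001]
contact_force: [0.4, 0.2, -0.6]
grip_width: 0.0852
```

```bash
python3 mv.py .5638 -.2484 .091 -69.3
```

```text
t 13.08 pos [ 0.5636 -0.2491  0.1496] jaw -69.3 q [-0.11  0.66  0.67  1.94 -0.59  0.75 -0.3 ] g 0.0852 F [ 0.4  0.2 -0.6]
delta_pos [ 0.003 -0.003  0.39 ] delta_rot [-0.0006  0.0006  0.0003] dist 0.0586
```

>>> {"fn": "servo_tool", "kwargs": {
  "rows": [
    {"grip": 1,"delta_pos": [0,0,0.08],"delta_rot": [0,0,0]},
    {"grip": 1,"delta_pos": [0,0,0.16],"delta_rot": [0,0,0]},
    {"grip": 1,"delta_pos": [0,0,0.24],"delta_rot": [0,0,0]},
    {"grip": 1,"delta_pos": [0,0,0.32],"delta_rot": [0,0,0]},
    {"grip": 1,"delta_pos": [0,0,0.39],"delta_rot": [0,0,0]},
    {"grip": 1,"delta_pos": [0,0,0.39],"delta_rot": [0,0,0]},
    {"grip": 1,"delta_pos": [0,0,0.39],"delta_rot": [0,0,0]}
  ]
}}

```text
time_s: 13.67
ee_pos: [0.5638, -0.2497, 0.0915]
orientation: [-0.0, 0.984, 0.18, -0.001]
contact_force: [-0.0, 1.3, -0.4]
grip_width: 0.0855
```

```bash
python3 mv.py .5638 -.2484 .091 -69.3;  python3 - <<'E'
from h import *
crop("side","s13",350,170,450,270,8)
E
```

```text
t 13.67 pos [ 0.5638 -0.2497  0.0915] jaw -69.3 q [-0.06  0.73  0.6   1.97 -0.66  0.65 -0.24] g 0.0855 F [-0.   1.3 -0.4]
delta_pos [ 0.003 -0.008  0.004] delta_rot [-0.0004  0.0004  0.0001] dist 0.0014
```

View pics/s13.png

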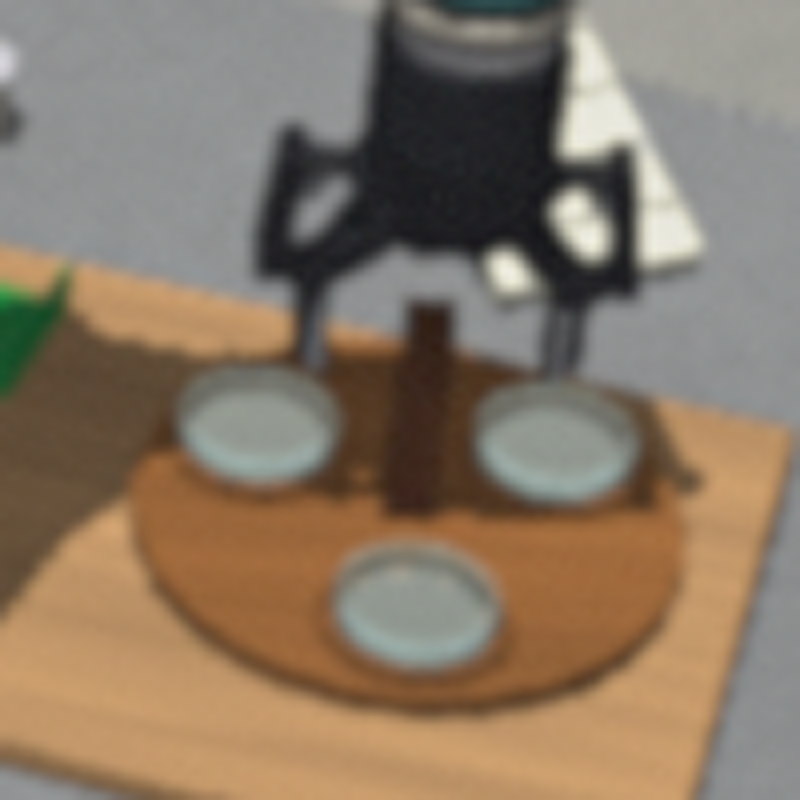

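>>> {"fn": "servo_tool", "kwargs": {
  "rows": [
    {"grip": 0.8,"delta_pos": [0,-0.02,0],"delta_rot": [0,0,0]},
    {"grip": 0.6,"delta_pos": [0,-0.02,0],"delta_rot": [0,0,0]},
    {"grip": 0.45,"delta_pos": [0,-0.02,0],"delta_rot": [0,0,0]},
    {"grip": 0.35,"delta_pos": [0,-0.02,0],"delta_rot": [0,0,0]},
    {"grip": 0.35,"delta_pos": [0,-0.02,0],"delta_rot": [0,0,0]}
  ]
}}

```text
time_s: 14.13
ee_pos: [0.5636, -0.2471, 0.0929]
orientation: [0.0, 0.984, 0.18, 0.0]
contact_force: [-0.3, 0.3, 1.3]
grip_width: 0.0296
```

```bash
python3 mv.py .5638 -.2484 .091 -69.3;  python3 - <<'E'
from h import *
crop("side","s14",350,170,450,270,8)
E
```

```text
t 14.13 pos [ 0.5636 -0.2471  0.0929] jaw -69.3 q [-0.06  0.72  0.6   1.97 -0.66  0.65 -0.24] g 0.0296 F [-0.3  0.3  1.3]
delta_pos [-0.001  0.008  0.013] delta_rot [ 0.0002 -0.0002  0.0002] dist 0.0023
```

View pics/s14.png

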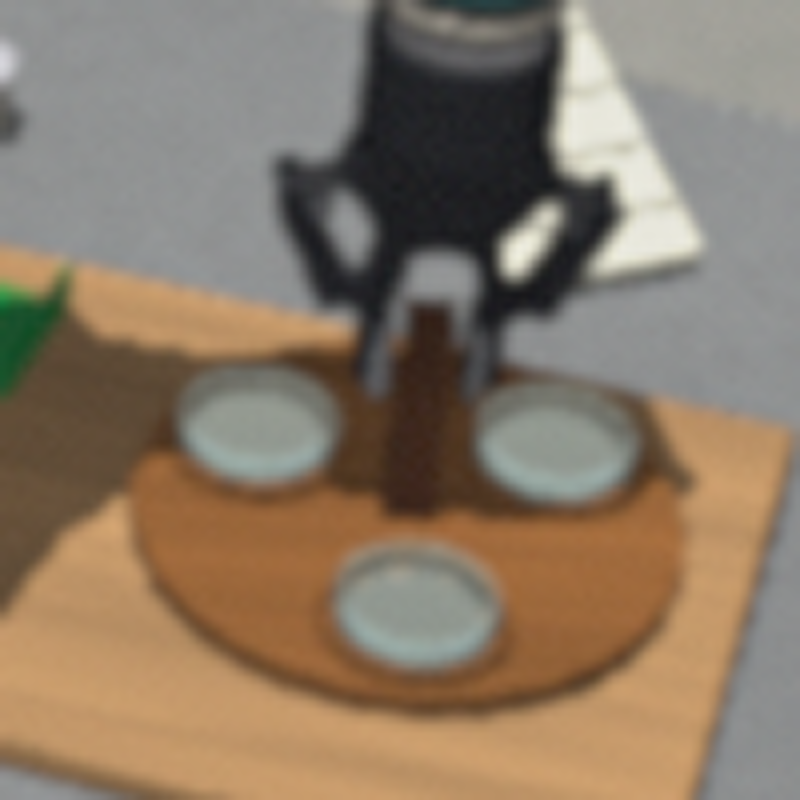

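>>> {"fn": "servo_tool", "kwargs": {
  "rows": [
    {"grip": 0.35,"delta_pos": [0,-0.015,0.0],"delta_rot": [0,0,0]},
    {"grip": 0.3,"delta_pos": [0,-0.02,0],"delta_rot": [0,0,0]},
    {"grip": 0.26,"delta_pos": [0,-0.02,0],"delta_rot": [0,0,0]},
    {"grip": 0.2,"delta_pos": [0,-0.02,0],"delta_rot": [0,0,0]},
    {"grip": 0.1,"delta_pos": [0,-0.02,0],"delta_rot": [0,0,0]},
    {"grip": 0,"delta_pos": [0,-0.02,0],"delta_rot": [0,0,0]},
    {"grip": 0,"delta_pos": [0,-0.02,0],"delta_rot": [0,0,0]},
    {"grip": 0,"delta_pos": [0,-0.02,0],"delta_rot": [0,0,0]}
  ]
}}

```text
time_s: 14.85
ee_pos: [0.5628, -0.2453, 0.0931]
orientation: [0.001, 0.984, 0.18, 0.001]
contact_force: [1.2, -3.6, 3.8]
grip_width: 0.0192
```

```bash
python3 mv.py .5638 -.2484 .101 -69.3;  python3 - <<'E'
from h import *
crop("side","s15",350,170,450,270,8)
E
```

```text
t 14.85 pos [ 0.5628 -0.2453  0.0931] jaw -69.3 q [-0.07  0.72  0.6   1.98 -0.66  0.65 -0.24] g 0.0192 F [ 1.2 -3.6  3.8]
delta_pos [-0.001  0.021 -0.053] delta_rot [ 0.0007 -0.0003  0.    ] dist 0.0085
```

View pics/s15.png

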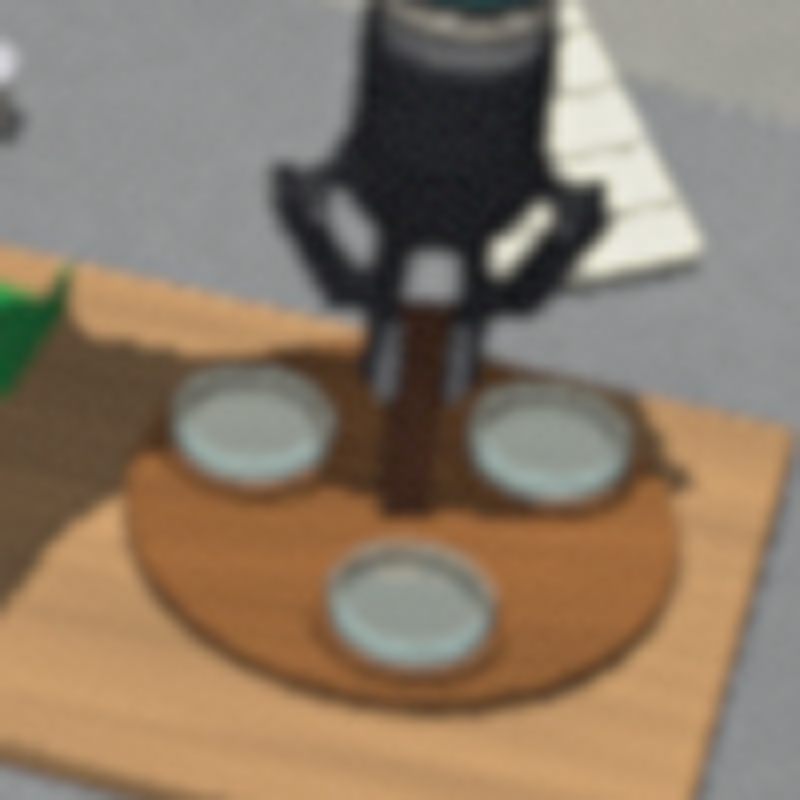

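>>> {"fn": "servo_tool", "kwargs": {
  "rows": [
    {"grip": 0,"delta_pos": [0,0,-0.01],"delta_rot": [0,0,0]},
    {"grip": 0,"delta_pos": [0,0,-0.025],"delta_rot": [0,0,0]},
    {"grip": 0,"delta_pos": [0,0,-0.045],"delta_rot": [0,0,0]},
    {"grip": 0,"delta_pos": [0,0,-0.07],"delta_rot": [0,0,0]},
    {"grip": 0,"delta_pos": [0,0,-0.09],"delta_rot": [0,0,0]},
    {"grip": 0,"delta_pos": [0,0,-0.1],"delta_rot": [0,0,0]},
    {"grip": 0,"delta_pos": [0,0,-0.1],"delta_rot": [0,0,0]}
  ]
}}

```text
time_s: 15.48
ee_pos: [0.5624, -0.2441, 0.1079]
orientation: [-0.0, 0.984, 0.18, 0.0]
contact_force: [0.6, -0.3, -4.9]
grip_width: 0.0193
```

```bash
python3 mv.py .5628 -.2453 .193 -69.3;  python3 - <<'E'
from h import *
crop("side","s16",350,160,450,260,8)
E
```

```text
t 15.48 pos [ 0.5624 -0.2441  0.1079] jaw -69.3 q [-0.08  0.7   0.62  1.97 -0.64  0.67 -0.26] g 0.0193 F [ 0.6 -0.3 -4.9]
delta_pos [ 0.     0.008 -0.567] delta_rot [ 0.     -0.0001  0.0002] dist 0.0851
```

View pics/s16.png

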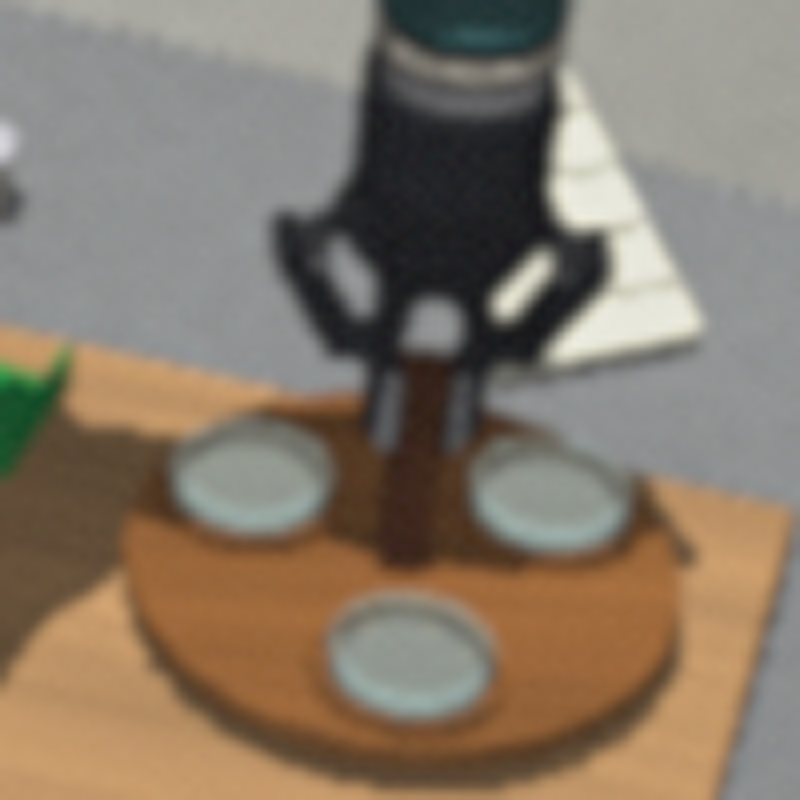

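Lifted 15 mm and level, weight 4.9 N as expected, dishes seated. I'll continue slowly.

>>> {"fn": "servo_tool", "kwargs": {
  "rows": [
    {"grip": 0,"delta_pos": [0,0,-0.015],"delta_rot": [0,0,0]},
    {"grip": 0,"delta_pos": [0,0,-0.045],"delta_rot": [0,0,0]},
    {"grip": 0,"delta_pos": [0,0,-0.085],"delta_rot": [0,0,0]},
    {"grip": 0,"delta_pos": [0,0,-0.125],"delta_rot": [0,0,0]},
    {"grip": 0,"delta_pos": [0,0,-0.165],"delta_rot": [0,0,0]},
    {"grip": 0,"delta_pos": [0,0,-0.205],"delta_rot": [0,0,0]},
    {"grip": 0,"delta_pos": [0,0,-0.245],"delta_rot": [0,0,0]},
    {"grip": 0,"delta_pos": [0,0,-0.285],"delta_rot": [0,0,0]}
  ]
}}

```text
time_s: 16.2
ee_pos: [0.5623, -0.2443, 0.1511]
orientation: [0.0, 0.984, 0.18, 0.0]
contact_force: [-0.3, -0.4, -5.3]
grip_width: 0.0193
```

>>> {"fn": "servo_tool", "kwargs": {
  "rows": [
    {"grip": 0,"delta_pos": [0,0,-0.04],"delta_rot": [0,0,0]},
    {"grip": 0,"delta_pos": [0,0,-0.08],"delta_rot": [0,0,0]},
    {"grip": 0,"delta_pos": [0,0,-0.12],"delta_rot": [0,0,0]},
    {"grip": 0,"delta_pos": [0,0,-0.16],"delta_rot": [0,0,0]},
    {"grip": 0,"delta_pos": [0,0,-0.2],"delta_rot": [0,0,0]},
    {"grip": 0,"delta_pos": [0,0,-0.235],"delta_rot": [0,0,0]},
    {"grip": 0,"delta_pos": [0,0,-0.26],"delta_rot": [0,0,0]},
    {"grip": 0,"delta_pos": [0,0,-0.27],"delta_rot": [0,0,0]}
  ]
}}

```text
time_s: 16.87
ee_pos: [0.5626, -0.2445, 0.1916]
orientation: [0.0, 0.984, 0.18, 0.0]
contact_force: [0.5, -0.1, -4.2]
grip_width: 0.0191
```

>>> {"fn": "servo_tool", "kwargs": {
  "rows": [
    {"grip": 0,"delta_pos": [0,0,0],"delta_rot": [0,0,0]},
    {"grip": 0,"delta_pos": [0,0,0],"delta_rot": [0,0,0]},
    {"grip": 0,"delta_pos": [0,0,0],"delta_rot": [0,0,0]},
    {"grip": 0,"delta_pos": [0,0,0],"delta_rot": [0,0,0]},
    {"grip": 0,"delta_pos": [0,0,0],"delta_rot": [0,0,0]},
    {"grip": 0,"delta_pos": [0,0,0],"delta_rot": [0,0,0]},
    {"grip": 0,"delta_pos": [0,0,0],"delta_rot": [0,0,0]},
    {"grip": 0,"delta_pos": [0,0,0],"delta_rot": [0,0,0]}
  ]
}}

```text
time_s: 17.53
ee_pos: [0.5623, -0.2443, 0.1908]
orientation: [-0.0, 0.984, 0.18, -0.0]
contact_force: [-0.4, -0.6, -4.1]
grip_width: 0.0192
```

```bash
python3 mv.py .5628 -.2453 .193 -69.3;  python3 - <<'E'
from h import *
s=sense();print(s["orientation"].round(4),np.abs(s["qvel"]).max())
crop("side","s17",240,130,460,280,3.6)
crop("top","t17",250,140,450,260,4)
E
```

```text
t 17.53 pos [ 0.5623 -0.2443  0.1908] jaw -69.3 q [-0.15  0.6   0.72  1.92 -0.54  0.82 -0.34] g 0.0192 F [-0.4 -0.6 -4.1]
delta_pos [ 0.001  0.008 -0.015] delta_rot [-0.      0.      0.0002] dist 0.0025
[-0.      0.9837  0.1799 -0.    ] 0.00254287854335602
```

View pics/s17.png

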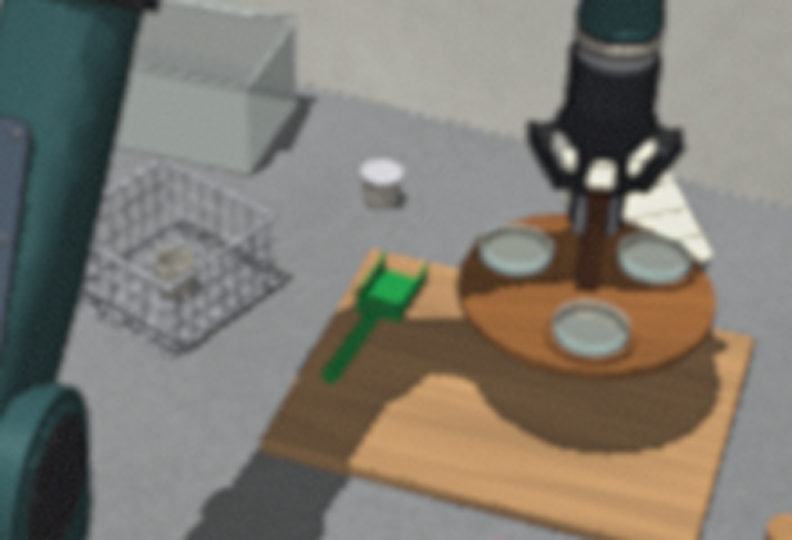

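View pics/t17.png

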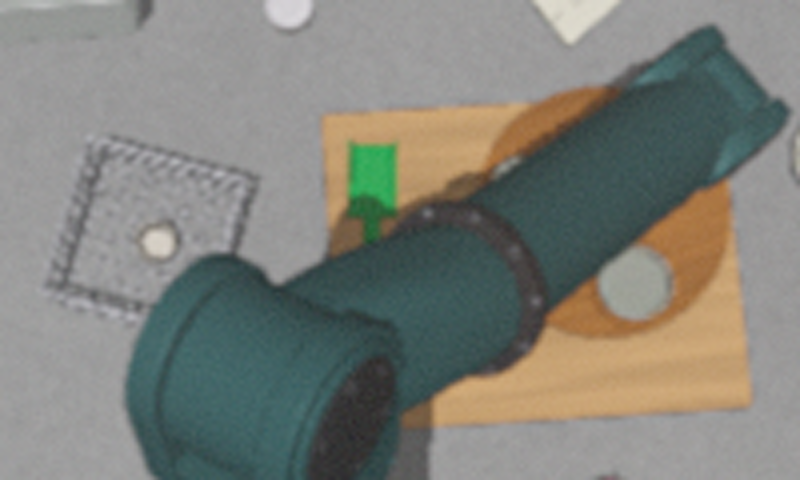

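```bash
python3 -c "
from station import *
print(close_job()); s=sense(); print(s['time_s'],s['ee_pos'],s['grip_width'])"
```

```text
the job is handed in; nothing more can be done
None
the job is handed in; nothing more can be done
```

I moved the empty cup from its dish into the wire basket. Then I gripped the carrier by its post and lifted it straight up about 98 mm. I handed the job in at about 17.6 s with the carrier still held there; no verdict is reported.

**Last checks before handing in:**
- **Cup:** both cameras show it standing in the basket, near the middle.
- **Carrier:** the tool is vertical and the joint speeds are about 0. The wrist reads a load of 4 to 5 N, as expected for about 0.5 kg. The grip opening is 19 mm on the 20 mm post.
- **Dishes:** all three look flat and seated in the side picture. The top camera saw only one dish clearly, because the arm hid the others.
- **Bystanders:** those visible in the last pictures, such as the scoop and spare cup, look unmoved. The hook and water bowl were not in those last close-ups.

**Small disagreements:**
- The two cameras differed by a few millimetres on the carrier and cup positions.
- Closing on the post nudged the carrier about 2 mm, after the cup was already in the basket.
- The opening on the 38 mm cup read 35 mm.
- During that cup grip an upward force of 6 N showed briefly. It was gone after the lift.

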